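Pull the damaged dressing cartons and restock the first-aid bin

ROBOT

A 6-joint arm with a two-finger parallel gripper is mounted at the origin on the work surface. World frame = base frame: x ahead of the robot, y to its left, z up, the work surface at z = 0. Lengths are in mm, angles in rad, forces in N, time in s.
With the tool pointing down it reaches from about 250 to 800 mm from the base axis. Payload 3.9 kg.
Tool frame: the origin (TCP) lies between the finger pads; the fingertips stand 25 mm ahead of it and the grasp point (between the pads) lies 6 mm ahead of it; z points along the fingers, y is the line along which they close (so a half turn about z gives the same grasp; the last joint's range is limited). The gripper opens to 85 mm and grips with 20 to 120 N. Pads are 22 mm wide; open, the fingers measure 114 mm over their backs; the gripper's body (76 mm by 85 mm) begins 54 mm behind the grasp point. The pads swing forward as they close: fully open they stand 13 mm farther back than shut.
Start: joints at [-1.342, 0.26, -0.138, 1.173, 0, 1.571], TCP at [119.071, -511.31, 256.304] pointing down, gripper open.
Joint ranges: [-2.78, 2.78], [-0.83, 1.72], [-1.28, 1.37], [-1.9, 2.12], [-1.57, 1.48], [-3.14, 3.14]. Speed limits (rad/s): [2.57, 2.57, 3.14, 3.14, 3.14, 3.14].

INTERFACE

Orientations are given as a unit quaternion [x, y, z, w].
In Python, from plant import arm, grab_frame, get_calibration, spotter gives the robot as it stands.
- The arm moves only by the tool send_rows, never from a script. Its argument "targets" is a list of rows, each a list of 6 numbers: the shift along the tool's x, y, z scaled (see below), then the turn, a rotation vector about the tool's x, y, z scaled (see below). In form: [[tx, ty, tz, ax, ay, az], ...]. A call has 1 to 20 rows; each row shifts and turns the commanded pose from where the row before left it, along the tool's axes as they then stand; what a row does not reach is not made up. The controller multiplies each number of a shift by 0.03 m and each number of a turn by 4 degrees. A row lasts 1/10 s, in which the tool goes at most 50 mm and 8.59 degrees, less where a joint would pass 70% of its speed; a pose out of reach is approached as far as the arm can. A call with a number of a shift or a turn outside -1 to 1 is refused whole. A call with a gripper value outside its range is refused whole. "hand" is the opening, from -1 (shut) to 1 (fully open), set as the call begins (left out, the last holds). The fingers move at their own pace and stop on an object; "newtons" is the grip in N (left out, the last holds). Time passes only in rows, so rows that do not move let the fingers close. It gives the time, the measured TCP pose, the force, the opening and the grip force at its end, in the units of the state.
- arm.observe(): the state, without advancing time (a new reading comes with each control period).
- grab_frame(name): name is "scene" or "side" or "wrist"; returns the picture (400x640x3 uint8, red, green, blue); there is no depth.
- get_calibration(name): a dict with "mtx" (3x3 intrinsics, pixels), "cam_to_world" (4x4, takes a point from camera to world coordinates); the wrist camera has in their place "mount" (4x4, takes a point from camera to tool coordinates, whose origin is the TCP and whose axes are the flange's). Camera axes: x right, y up, looking along -z (the intrinsics and any distortion apply to the point x, -y, -z); pixel columns grow to the right and rows downward; lengths in mm; the calibration is good to about 2 mm. A picture is of the moment at which its call begins: read the wrist's pose just before it. get_calibration takes no time and is no camera call.
- arm.finish_job(): hands the job in; it is judged then, once.
Trained networks look in the newest picture that a camera, given by its name, has taken for a name from the list of things; names that differ only in an ending like _2 or _b are one class to them, and where a whole thing is asked for, a point or a joint stands for the part that bears it (a point fixed in the world has none). Each returns a list of dicts, best first, with "confidence" (0 to 1); they miss things now and then, are a little off and sometimes report something else, mostly with a low value. They report only what shows in the picture. A call takes as long as a camera call. They do not tell look-alikes from the thing itself.
- spotter.regions_of(camera, label): "region" (400x640 bool, what is visible of it) and "box" ([centre column, centre row, width, height] in pixels, round what is visible of it).
- spotter.pinpoint(camera, label): "at" ([column, row] in pixels: a listed point, or the origin of a listed thing).
The state is a dict: "time": time; "joints": joint angles; "dq": joint speeds; "joint_torque": joint torques, N m; "ee_pos": TCP position; "ee_rot": TCP orientation; "ft_force": force on the tool from outside, world axes, zero at the start; "torque": the same for the moment, N m; "grip_width": finger opening in mm; "grasp_force": force on a finger pad.
Only numpy, scipy, OpenCV 4.12 (cv2) and the standard library are available. Lean on these libraries where they do the work, as an engineer would, in place of code of your own. Each camera call takes 0.05 s, during which the arm holds its last target. There are 200 camera calls.

TASK

Restock the first-aid bin: slide the empty clear bin out from under the low shelf by its front handle, lay every sound dressing carton (straight, square and full length) inside it, and put every damaged carton (end crushed in, bent, or squashed short) in the grey woven basket. Then slide the bin all the way back under the shelf, and do not disturb the bottle, the jar or the spray can standing around.

Things in the scene. Friction and masses are not known exactly. Their poses are not given: they have to be found in the camera images.
- shelf: White low shelf fixed on the counter, two bays. Origin: on the counter in the middle of the left bay's front (between the front edges of its uprights); x points into the bay, away from the robot, y left. Uprights 15 mm thick, 226 mm apart, 290 deep, 100 tall; the board on them, 100 to 115 mm up, begins 30 mm behind their front; back stop at 275 mm. The right bay holds a full, fixed bin: leave it.
- bin: Empty clear plastic bin with a white rim line, loose, 0.5 kg, 260 (x) x 206 (y) x 80 mm tall, walls and floor 4 mm. Origin: on the counter, under the middle of its front wall's outer face; x points to its back. Home when its front is flush with the uprights' front edges (it can go 15 mm deeper). Starts in the left bay, home or up to 30 mm proud; 10 mm play each side.
- bin_grip (a point): Centre of the bin's handle bar, 40 mm in front of the bin's front wall, 76 mm up: a bar 12 mm thick (bin's x), 104 mm wide (y), from 64 to 88 mm up, with a 34 mm finger gap behind it, 80 mm wide between two arms. Can be pinched from above.
- basket: Grey woven basket, fixed, open on top, 260 (x) x 170 (y) x 75 mm tall, walls 8 mm, floor 8 mm. Origin: centre of its underside.
- carton_1: A teal card carton of sterile dressings with a white band, 0.12 kg, lying on the counter. SOUND: a straight, square-cornered block 110 (its x) x 50 (y) x 40 mm (z). Origin: centre of its underside as it lies at the start.
- carton_2: A teal card carton of sterile dressings with a white band, 0.12 kg, lying on the counter. SOUND: a straight, square-cornered block 110 (its x) x 50 (y) x 40 mm (z). Origin: centre of its underside as it lies at the start.
- carton_3: A teal card carton of sterile dressings with a white band, 0.12 kg, lying on the counter. SOUND: a straight, square-cornered block 110 (its x) x 50 (y) x 40 mm (z). Origin: centre of its underside as it lies at the start.
- carton_4: A teal card carton of sterile dressings with a white band, 0.12 kg, lying on the counter. DAMAGED, one end crushed in: a sound square part 66 (x) x 50 (y) x 40 mm, and beyond its +x end a crushed wedge that slopes down to about 15 mm, reaching 66 mm from the origin. Origin: centre of the underside of the square part, as it lies at the start.
- carton_5: A teal card carton of sterile dressings with a white band, 0.12 kg, lying on the counter. DAMAGED, bent: a straight part 62 (x) x 50 (y) x 40 mm and at its +x end a second part, 52 x 46 x 37 mm, bent 32 degrees to the carton's +y side, reaching 78 mm ahead of the origin and 49 mm to +y. Origin: centre of the underside of the straight part, as it lies at the start.
- carton_6: A teal card carton of sterile dressings with a white band, 0.12 kg, lying on the counter. DAMAGED, squashed short: only 72 mm long (x), 50 mm wide (y) and 38 mm tall, with a bulge around its middle 57 mm wide (y), 43 mm tall and 26 mm long. Origin: centre of its underside as it lies at the start.
- lotion: Blue lotion bottle standing on the counter, 56 mm diameter, 150 mm tall, not to be disturbed. Origin: centre of its underside.
- jar: Amber jar with a white cap standing on the counter, 60 mm diameter, 85 mm tall, not to be disturbed. Origin: centre of its underside.
- spray: White spray can standing on the counter, 48 mm diameter, 130 mm tall, not to be disturbed. Origin: centre of its underside.
Not all that is in view belongs to the job. Leave any pink, purple or yellow look-alike of the carton_1 alone.

How it is judged:
By the outcome, as a careful person would: the job done as asked, in the order asked, and still so for the second after the job is handed in, with the robot touching nothing.
Of carton_1, carton_2, carton_3, carton_4, carton_5, carton_6 only 5 to 6 are there at a start; the rules pass over those that are not, and their reading is None.
At some moment in a run one of carton_1, carton_2, carton_3, carton_4, carton_5, carton_6 may be knocked a few centimetres aside while the robot is not near it.
Once in a run the grip may slacken for a moment while it holds something.
It also fails if it takes over 208 s, if anything falls off the work surface, if the arm or the gripper's body presses on something with over 40 N, if the wrist force passes 120 N, or if a joint passes its speed limit or range.

## Working session

There is one attempt and no reset: what is moved stays moved. The work goes in short steps, Python scripts to look and compute and a tool call to move; the robot and the scene stay as the last step left them, time stands still between calls to the robot, and variables do not carry over. Pictures are saved under pics/ and viewed, at most 14 in all, crops included, and the job is handed in when it is done.

Besides the shell and the picture viewer there is one more tool, called after "Emit:" as name(argument=value, ...) on one line, values as JSON. send_rows: Moves the arm, as the interface text tells. Shifts and turns lie within -1 to 1; 1 stands for 0.03 m of shift or 4 degrees of turn. Its arguments: {"type":"object","properties":{"targets":{"type":"array","items":{"type":"array","items":{"type":"number"}}},"hand":{"type":"number"},"newtons":{"type":"number"}},"required":["targets"]}

```bash
ls; mkdir -p pics; python3 - <<'E'
from plant import arm, grab_frame, get_calibration, spotter
import cv2,numpy as np
for n in ["scene","side","wrist"]:
    cv2.imwrite(f"pics/{n}0.png",grab_frame(n)[:,:,::-1])
    c=get_calibration(n)
    print(n,{k:np.round(np.array(v),3).tolist() for k,v in c.items()})
s=arm.observe();print({k:np.round(v,3).tolist() for k,v in s.items()})
E
```

```text
pics
scene {'mtx': [[393.228, 0.0, 322.068], [0.0, 393.228, 198.397], [0.0, 0.0, 1.0]], 'cam_to_world': [[0.175, -0.857, 0.484, 1032.415], [0.985, 0.157, -0.078, -94.931], [-0.009, 0.49, 0.871, 960.796], [0.0, 0.0, 0.0, 1.0]]}
side {'mtx': [[425.284, 0.0, 321.533], [0.0, 425.284, 199.428], [0.0, 0.0, 1.0]], 'cam_to_world': [[-0.967, 0.199, -0.159, 311.634], [-0.254, -0.709, 0.658, 869.901], [0.018, 0.677, 0.736, 1077.401], [0.0, 0.0, 0.0, 1.0]]}
wrist {'mtx': [[340.629, 0.0, 320.604], [0.0, 340.629, 198.552], [0.0, 0.0, 1.0]], 'mount': [[-0.0, 0.959, 0.282, 71.911], [1.0, 0.0, -0.0, -0.585], [-0.0, 0.282, -0.959, -117.797], [0.0, 0.0, 0.0, 1.0]]}
{'time': 0.15, 'joints': [-1.342, 0.261, -0.139, 1.173, -0.0, 1.571], 'dq': [-0.0, -0.002, 0.006, -0.002, 0.001, -0.001], 'joint_torque': [0.002, -40.601, 25.417, 0.013, 0.0, -0.0], 'ee_pos': [118.946, -510.853, 255.634], 'ee_rot': [0.993, 0.114, -0.0, -0.001], 'ft_force': [-0.029, -0.206, -0.313], 'torque': [0.02, -0.007, -0.028], 'grasp_force': 0.0, 'grip_width': 85.134}
```

View pics/scene0.png

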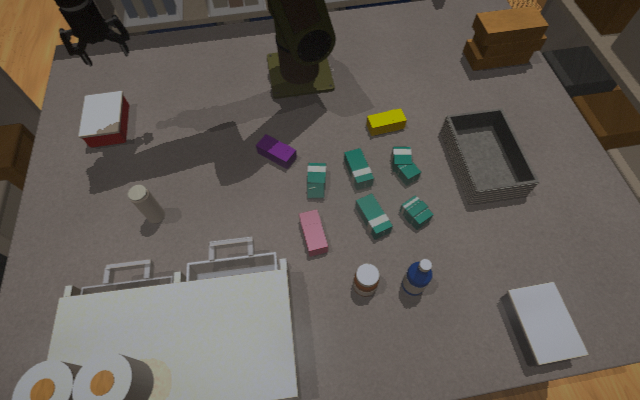

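View pics/side0.png

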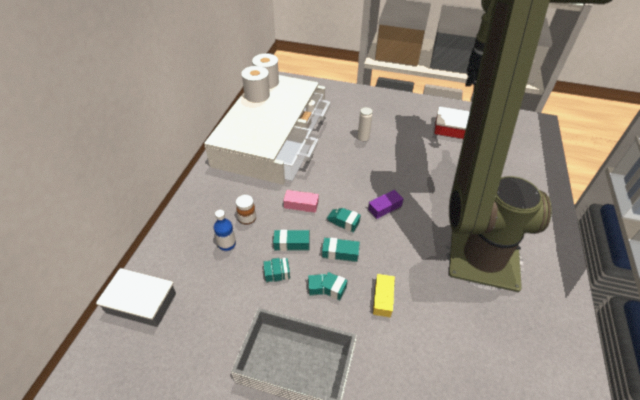

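The scene view shows five cartons: crushed (316,180), sound (358,168), bent (405,163), sound (374,214) and short (417,210). The shelf's left bay, as seen from the robot, is at (232,260), with the basket at (487,155). The side view agrees.

```bash
cat > h.py <<'E'
import numpy as np, cv2
from scipy.spatial.transform import Rotation as Ro
from plant import arm, grab_frame, get_calibration, spotter
def cam(n):
    c=get_calibration(n); K=np.array(c["mtx"])
    if "mount" in c:
        s=arm.observe(); T=np.eye(4); T[:3,:3]=Ro.from_quat(s["ee_rot"]).as_matrix(); T[:3,3]=s["ee_pos"]
        return K,T@np.array(c["mount"])
    return K,np.array(c["cam_to_world"])
def ray(KT,px,z=0.):
    K,T=KT; px=np.atleast_2d(px).astype(float)
    d=np.c_[(px[:,0]-K[0,2])/K[0,0],-(px[:,1]-K[1,2])/K[1,1],-np.ones(len(px))]@T[:3,:3].T
    return (T[:3,3]+d*((z-T[2,3])/d[:,2])[:,None])[:,:2]
def proj(KT,P):
    K,T=KT; p=(np.atleast_2d(P)-T[:3,3])@T[:3,:3]
    return np.c_[K[0,2]+K[0,0]*p[:,0]/-p[:,2],K[1,2]-K[1,1]*p[:,1]/-p[:,2]]
def yaw():
    x=Ro.from_quat(arm.observe()["ee_rot"]).as_matrix()[:,0]; return np.degrees(np.arctan2(x[1],x[0]))
def to(x,y,z,yw=None,p0=None,y0=None):
    """turn first (tool az units), then tool-frame shift units; from p0,y0 or measured"""
    p0=np.array(arm.observe()["ee_pos"] if p0 is None else p0,float); y0=yaw() if y0 is None else y0
    yw=y0 if yw is None else yw
    d=np.array([x,y,z])-p0; a=np.radians(yw); c,s=np.cos(a),np.sin(a)
    t=np.array([c*d[0]+s*d[1], s*d[0]-c*d[1], -d[2]])/30
    print("turn az total %.2f | shift units"%(-(yw-y0)/4),np.round(t,2)); return np.array([x,y,z]),yw
E
python3 - <<'E'
from h import *
for n in ["scene","side"]:
    C=cam(n); grab_frame(n)
    for l,z in [("carton_1",0),("carton_4",0),("carton_5",0),("carton_6",0),("lotion",0),("jar",0),("spray",0),("basket",0),("shelf",0),("bin",0),("bin_grip",76)]:
        print(n,l,[(np.round(ray(C,r["at"],z)[0]).tolist(),round(r["confidence"],2)) for r in spotter.pinpoint(n,l)][:6])
E
```

```text
scene carton_1 [([322.0, -111.0], 0.92), ([594.0, 113.0], 0.85), ([429.0, 107.0], 0.71), ([430.0, 242.0], 0.69), ([591.0, 230.0], 0.69), ([270.0, 236.0], 0.67)]
scene carton_4 [([322.0, -111.0], 0.92), ([594.0, 113.0], 0.85), ([429.0, 107.0], 0.71), ([430.0, 242.0], 0.69), ([591.0, 230.0], 0.69), ([270.0, 236.0], 0.67)]
scene carton_5 [([322.0, -111.0], 0.92), ([594.0, 113.0], 0.85), ([429.0, 107.0], 0.71), ([430.0, 242.0], 0.69), ([591.0, 230.0], 0.69), ([270.0, 236.0], 0.67)]
scene carton_6 [([322.0, -111.0], 0.92), ([594.0, 113.0], 0.85), ([429.0, 107.0], 0.71), ([430.0, 242.0], 0.69), ([591.0, 230.0], 0.69), ([270.0, 236.0], 0.67)]
scene lotion [([779.0, 176.0], 0.81), ([660.0, -256.0], 0.51)]
scene jar [([753.0, 52.0], 0.93)]
scene spray [([477.0, -469.0], 0.96)]
scene basket []
scene shelf [([688.0, -248.0], 0.58), ([782.0, 175.0], 0.56)]
scene bin [([656.0, -261.0], 0.84)]
scene bin_grip [([629.0, -256.0], 0.81)]
side carton_1 [([609.0, -41.0], 0.97), ([449.0, -14.0], 0.96), ([331.0, -120.0], 0.93), ([433.0, 102.0], 0.84), ([278.0, 231.0], 0.59), ([426.0, 238.0], 0.58)]
side carton_4 [([609.0, -41.0], 0.97), ([449.0, -14.0], 0.96), ([331.0, -120.0], 0.93), ([433.0, 102.0], 0.84), ([278.0, 231.0], 0.59), ([426.0, 238.0], 0.58)]
side carton_5 [([609.0, -41.0], 0.97), ([449.0, -14.0], 0.96), ([331.0, -120.0], 0.93), ([433.0, 102.0], 0.84), ([278.0, 231.0], 0.59), ([426.0, 238.0], 0.58)]
side carton_6 [([609.0, -41.0], 0.97), ([449.0, -14.0], 0.96), ([331.0, -120.0], 0.93), ([433.0, 102.0], 0.84), ([278.0, 231.0], 0.59), ([426.0, 238.0], 0.58)]
side lotion [([780.0, 166.0], 0.89)]
side jar [([752.0, 56.0], 0.64)]
side spray [([587.0, 116.0], 0.66), ([470.0, -476.0], 0.58)]
side basket [([462.0, 476.0], 0.58), ([603.0, 231.0], 0.39)]
side shelf [([700.0, -259.0], 0.79), ([428.0, -4.0], 0.65)]
side bin [([648.0, -239.0], 0.87)]
side bin_grip [([614.0, -247.0], 0.56)]
```

```bash
python3 - <<'E'
from h import *
print(yaw()); p,y=to(500,-250,330,0)
E
```

```text
13.107864441590468
turn az total 3.28 | shift units [12.7  -8.71 -2.46]
```

Emit:
send_rows(targets=[[0,0,-0.6,0,0,0.82],[0,0,-0.6,0,0,0.82],[0,0,-0.6,0,0,0.82],[0,0,-0.66,0,0,0.82],[0.9,-0.62,0,0,0,0],[0.9,-0.62,0,0,0,0],[0.9,-0.62,0,0,0,0],[0.9,-0.62,0,0,0,0],[0.9,-0.62,0,0,0,0],[0.9,-0.62,0,0,0,0],[0.9,-0.62,0,0,0,0],[0.9,-0.62,0,0,0,0],[0.9,-0.62,0,0,0,0],[0.9,-0.62,0,0,0,0],[0.9,-0.62,0,0,0,0],[0.9,-0.62,0,0,0,0],[0.9,-0.62,0,0,0,0],[0.9,-0.62,0,0,0,0],[0,0,0,0,0,0],[0,0,0,0,0,0]], hand=1, newtons=40)

```text
time: 3.35
ee_pos: [497.4, -250.5, 329.8]
ee_rot: [1.0, 0.001, -0.0, 0.0]
ft_force: [-0.4, -0.6, 0.4]
grip_width: 85.4
grasp_force: 0.0
```

```bash
python3 - <<'E'
from h import *
C=cam("wrist"); print(np.round(arm.observe()["ee_pos"]),yaw())
cv2.imwrite("pics/w1.png",grab_frame("wrist")[:,:,::-1]); np.savez("w1.npz",K=C[0],T=C[1])
for l,z in [("bin_grip",76),("bin",0),("shelf",0),("carton_1",0)]:
    print(l,[(np.round(ray(C,r["at"],z)[0]).tolist(),np.round(r["at"]).tolist(),round(r["confidence"],2)) for r in spotter.pinpoint("wrist",l)][:6])
p,y=to(560,60,330)
E
```

```text
[ 497. -251.  330.] 0.07589536019731156
bin_grip [([624.0, -252.0], [322.0, 41.0], 0.94)]
bin [([666.0, -258.0], [328.0, 13.0], 0.66)]
shelf []
carton_1 [([429.0, 109.0], [60.0, 204.0], 0.97), ([278.0, 223.0], [5.0, 300.0], 0.96), ([607.0, -53.0], [160.0, 66.0], 0.92), ([590.0, 116.0], [26.0, 80.0], 0.91), ([437.0, -13.0], [147.0, 198.0], 0.79), ([332.0, -118.0], [230.0, 267.0], 0.61)]
turn az total -0.00 | shift units [ 2.110e+00 -1.039e+01  1.000e-02]
```

View pics/w1.png

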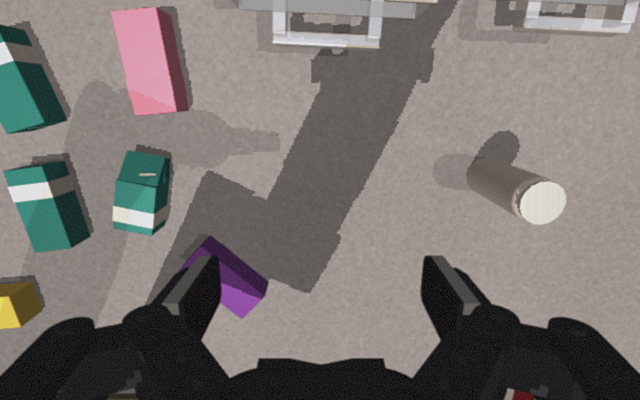

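The wrist view shows the bin's handle bar at about (274–380, 42), slightly turned. The spray can is at (540,200), and purple and pink look-alikes are also in view.

```bash
python3 - <<'E'
import cv2
a=cv2.imread("pics/w1.png")[0:60,220:460]
b=cv2.imread("pics/scene0.png")[225:300,170:300]
a=cv2.resize(a,(790,198),interpolation=cv2.INTER_CUBIC); b=cv2.resize(b,(650,375),interpolation=cv2.INTER_CUBIC)
b=cv2.copyMakeBorder(b,0,0,0,140,cv2.BORDER_CONSTANT)
cv2.imwrite("pics/c1.png",cv2.vconcat([a,b]))
E
```

```text
(no output)
```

View pics/c1.png

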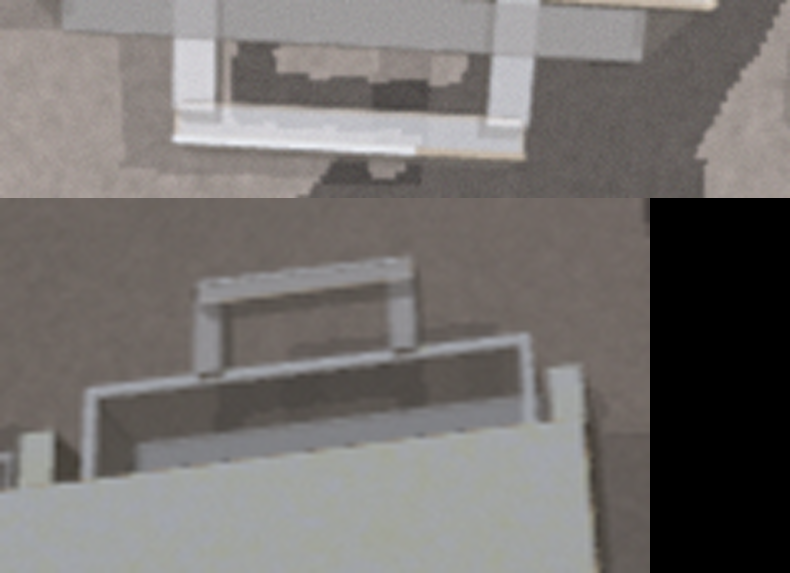

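The zoomed crop shows the bar's front-top corners at wrist (272.6,41.6) and (379,46.2). In the scene picture the bin rim front corners are at (187.4,263.4) and (276,252.4), and the upright tops at (177.5,272) and (283,258.5).

```bash
python3 - <<'E'
from h import *
d=np.load("w1.npz");W=(d["K"],d["T"]);S=cam("scene")
def pr(n,P):
    P=np.array(P);print(n,np.round(P,1).tolist(),"mid",P.mean(0).round(1),"len %.1f"%np.linalg.norm(P[1]-P[0]),"ang %.1f"%np.degrees(np.arctan2(*(P[0]-P[1])[::1])))
pr("bar",ray(W,[[272.6,41.6],[379,46.2]],88))
pr("rim",ray(S,[[276,252.4],[187.4,263.4]],80))
pr("barS front top",ray(S,[[170+412/5,225+(258-198)/5],[170+198/5,225+(281-198)/5]],88))
pr("upr outer",ray(S,[[170+583/5,258],[170+20/5,272.2]],100))
E
```

```text
bar [[621.6, -203.5], [617.6, -306.7]] mid [ 619.6 -255.1] len 103.4 ang 2.2
rim [[669.1, -149.9], [659.2, -359.0]] mid [ 664.1 -254.4] len 209.4 ang 2.7
barS front top [[622.7, -200.9], [616.3, -303.4]] mid [ 619.5 -252.1] len 102.7 ang 3.6
upr outer [[695.4, -126.1], [683.6, -383.4]] mid [ 689.5 -254.7] len 257.6 ang 2.6
```

```bash
python3 - <<'E'
from h import *
print(np.round(arm.observe()["joints"],2),(yaw()))
p,y=to(625.5,-255,160,87.4)
to(625.5,-255,82,87.4,p,y)
E
```

```text
[-0.47  0.3   0.11  1.38 -0.    2.67] -0.09456039311908908
turn az total -21.87 | shift units [0.08 4.31 5.68]
turn az total -0.00 | shift units [0.  0.  2.6]
```

Emit:
send_rows(targets=[[0,0,0.28,0,0,-1],[0,0,0.28,0,0,-1],[0,0,0.28,0,0,-1],[0,0,0.28,0,0,-1],[0,0,0.28,0,0,-1],[0,0,0.28,0,0,-1],[0,0,0.28,0,0,-1],[0,0,0.28,0,0,-1],[0,0,0.28,0,0,-1],[0,0,0.28,0,0,-1],[0,0,0.28,0,0,-1],[0,0,0.28,0,0,-1],[0,0,0.28,0,0,-1],[0,0,0.28,0,0,-1],[0,0,0.28,0,0,-1],[0,0,0.28,0,0,-1],[0,0,0.28,0,0,-1],[0,0,0.28,0,0,-1],[0,0,0.28,0,0,-1],[0,0,0.28,0,0,-1]], hand=-0.15)

```text
time: 5.6
ee_pos: [496.6, -251.7, 162.1]
ee_rot: [0.766, 0.643, 0.0, 0.0]
ft_force: [-0.3, 0.2, -0.3]
grip_width: 36.2
grasp_force: 0.0
```

Emit:
send_rows(targets=[[0,0,0,0,0,-0.94],[0,0,0,0,0,-0.94],[0.02,0.86,0,0,0,0],[0.02,0.86,0,0,0,0],[0.02,0.86,0,0,0,0],[0.02,0.86,0,0,0,0],[0,0.86,0,0,0,0],[0,0,0,0,0,0],[0,0,0,0,0,0],[0,0,0,0,0,0]])

```text
time: 6.6
ee_pos: [624.8, -254.5, 162.0]
ee_rot: [0.723, 0.691, -0.0, -0.001]
ft_force: [-0.7, 0.6, 0.7]
grip_width: 36.4
grasp_force: 0.0
```

```bash
python3 - <<'E'
from h import *
s=arm.observe();print(np.round(s["ee_pos"],1),yaw(),s["grip_width"])
C=cam("wrist"); cv2.imwrite("pics/w2.png",grab_frame("wrist")[:,:,::-1])
print([(np.round(ray(C,r["at"],76)[0]).tolist(),np.round(r["at"]).tolist(),round(r["confidence"],2)) for r in spotter.pinpoint("wrist","bin_grip")])
to(625.5,-255,82,87.4)
E
```

```text
[ 624.8 -254.5  162. ] 87.45813787281348 36.35507086782915
[([624.0, -255.0], [320.0, 218.0], 0.86)]
turn az total 0.02 | shift units [-0.02  0.02  2.68]
```

View pics/w2.png

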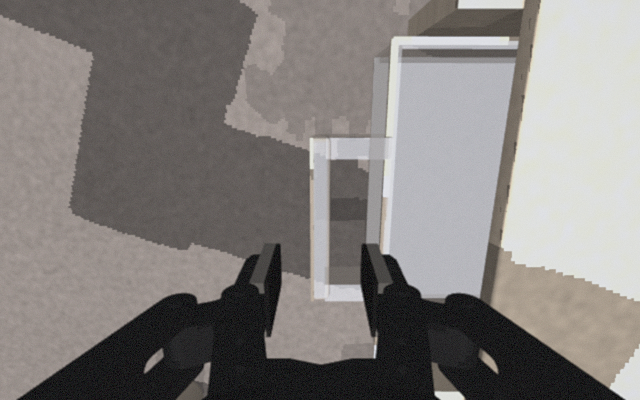

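The bar (columns 311–329) lies centred between the fingers, so I descend and pinch.

Emit:
send_rows(targets=[[0,0,0.67,0,0,0],[0,0,0.67,0,0,0],[0,0,0.67,0,0,0],[0,0,0.67,0,0,0],[0,0,0,0,0,0],[0,0,0,0,0,0]])

```text
time: 7.3
ee_pos: [625.4, -254.2, 82.0]
ee_rot: [0.722, 0.691, -0.0, -0.0]
ft_force: [0.7, 0.1, 0.8]
grip_width: 36.0
grasp_force: 0.0
```

Emit:
send_rows(targets=[[0,0,0,0,0,0],[0,0,0,0,0,0],[0,0,0,0,0,0],[0,0,0,0,0,0],[0,0,0,0,0,0],[0,0,0,0,0,0],[0,0,0,0,0,0]], hand=-1, newtons=50)

```text
time: 8.0
ee_pos: [626.1, -254.7, 83.5]
ee_rot: [0.722, 0.691, -0.0, 0.001]
ft_force: [-3.8, -0.1, 7.1]
grip_width: 11.2
grasp_force: 50.7
```

Emit:
send_rows(targets=[[0,-0.2,0,0,0,0],[0,-0.4,0,0,0,0],[0,-0.4,0,0,0,0],[0,-0.4,0,0,0,0],[0,-0.4,0,0,0,0],[0,-0.4,0,0,0,0],[0,-0.4,0,0,0,0],[0,-0.4,0,0,0,0],[0,-0.4,0,0,0,0],[0,-0.4,0,0,0,0],[0,-0.4,0,0,0,0],[0,-0.4,0,0,0,0],[0,-0.4,0,0,0,0],[0,-0.4,0,0,0,0],[0,-0.4,0,0,0,0],[0,-0.4,0,0,0,0],[0,-0.4,0,0,0,0],[0,-0.2,0,0,0,0],[0,0,0,0,0,0],[0,0,0,0,0,0]])

```text
time: 10.0
ee_pos: [423.8, -246.1, 83.2]
ee_rot: [0.722, 0.692, 0.001, 0.002]
ft_force: [3.1, -0.2, 9.8]
grip_width: 11.7
grasp_force: 33.2
```

Emit:
send_rows(targets=[[0,0,0,0,0,0],[0,0,0,0,0,0],[0,0,0,0,0,0],[0,0,0,0,0,0],[0,0,0,0,0,0]], hand=-0.15)

```text
time: 10.5
ee_pos: [421.9, -245.1, 81.4]
ee_rot: [0.722, 0.692, -0.0, -0.0]
ft_force: [-0.1, 0.2, -0.6]
grip_width: 36.3
grasp_force: 0.0
```

```bash
python3 - <<'E'
from h import *
s=arm.observe();print(np.round(s["ee_pos"],1),yaw(),s["grip_width"])
p,y=to(*s["ee_pos"][:2],160)
p,y=to(500,60,330,0,p,y)
E
```

```text
[ 421.9 -245.1   81.4] 87.50816231006029 36.3316453117919
turn az total -0.00 | shift units [ 0.    0.   -2.62]
turn az total 21.88 | shift units [  2.6  -10.17  -5.67]
```

```bash
python3 - <<'E'
from h import *
p,y=to(500,40,350)
E
```

```text
turn az total -0.00 | shift units [ 9.61  2.19 -8.95]
```

Emit:
send_rows(targets=[[0,0,-0.95,0,0,0],[0,0,-1,0,0,0],[0,0,-1,0,0,0],[0,0,-1,0,0,0],[0.8,0.18,-0.4,0,0,0],[0.8,0.18,-0.4,0,0,0],[0.8,0.18,-0.4,0,0,0],[0.8,0.18,-0.4,0,0,0],[0.8,0.18,-0.4,0,0,0],[0.8,0.18,-0.4,0,0,0],[0.8,0.18,-0.4,0,0,0],[0.8,0.18,-0.4,0,0,0],[0.8,0.18,-0.4,0,0,0],[0.8,0.18,-0.4,0,0,0],[0.8,0.18,-0.4,0,0,0],[0.8,0.18,-0.4,0,0,0],[0,0,0,0,0,0],[0,0,0,0,0,0]])

```text
time: 12.3
ee_pos: [499.5, 39.7, 343.9]
ee_rot: [0.722, 0.692, -0.0, 0.0]
ft_force: [-0.5, -0.4, 1.1]
grip_width: 36.2
grasp_force: 0.0
```

```bash
python3 - <<'E'
from h import *
C=cam("wrist"); print(np.round(arm.observe()["ee_pos"]),yaw())
im=grab_frame("wrist"); cv2.imwrite("pics/w3.png",im[:,:,::-1]); np.savez("w3.npz",K=C[0],T=C[1])
print([(np.round(ray(C,r["at"],0)[0]).tolist(),np.round(r["at"]).tolist(),round(r["confidence"],2)) for r in spotter.pinpoint("wrist","carton_1")])
E
```

```text
[499.  40. 344.] 87.57780413363635
[([586.0, 108.0], [385.0, 98.0], 0.8), ([432.0, 108.0], [267.0, 104.0], 0.78), ([331.0, -116.0], [213.0, 262.0], 0.74), ([434.0, -18.0], [276.0, 196.0], 0.67), ([282.0, 228.0], [134.0, 6.0], 0.66), ([606.0, -54.0], [398.0, 216.0], 0.65)]
```

View pics/w3.png

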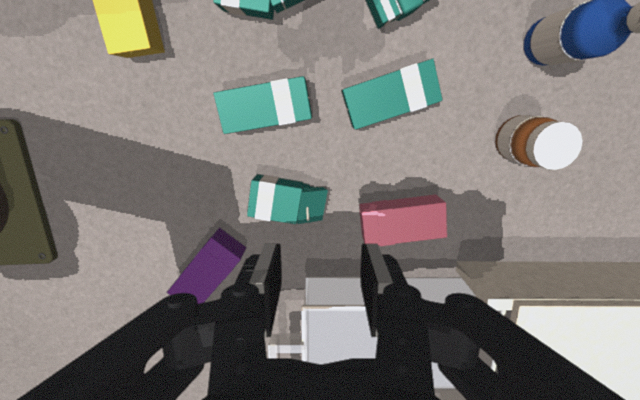

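The wrist view shows sound cartons at (263,105) and (392,94) and the crushed one at (287,200) with its wedge to the right. The bent and short ones are cut off at the top, at (268,5) and (395,8). I move 110 mm to +y to see them.

Emit:
send_rows(targets=[[0.9,0,0,0,0,0],[0.9,0,0,0,0,0],[0.9,0,0,0,0,0],[0.9,0,0,0,0,0],[0,0,0,0,0,0],[0,0,0,0,0,0],[0,0,0,0,0,0]])

```text
time: 13.1
ee_pos: [504.0, 146.2, 343.9]
ee_rot: [0.723, 0.691, -0.001, -0.0]
ft_force: [-0.3, 1.4, -0.0]
grip_width: 36.6
grasp_force: 0.0
```

```bash
cat > fit.py <<'E'
from h import *
from scipy.optimize import minimize
def box(x0,x1,w,h,h1=None):
    h1=h if h1 is None else h1
    return np.array([[x,s*w/2,z] for x,hh in((x0,h),(x1,h1)) for s in(-1,1) for z in(0,hh)],float)
def bent():
    b=box(0,52,46,37); a=np.radians(32); R=np.array([[np.cos(a),-np.sin(a),0],[np.sin(a),np.cos(a),0],[0,0,1]])
    # pivot placed so the part reaches 78 ahead and 49 to +y
    b=b@R.T; b+= [78-b[:,0].max(),49-b[:,1].max(),0]
    return [box(-31,31,50,40),b]
M={"sound":[box(-55,55,50,40)],"crushed":[box(-33,33,50,40),box(33,66,50,40,15)],"bent":bent(),
   "short":[box(-36,36,50,38),box(-13,13,57,43)]}
def sil(C,parts,p):
    a=np.radians(p[2]); R=np.array([[np.cos(a),-np.sin(a),0],[np.sin(a),np.cos(a),0],[0,0,1]])
    m=np.zeros((1600,2560),np.uint8)
    for b in parts:
        px=proj(C,b@R.T+[p[0],p[1],p[3] if len(p)>3 else 0])
        cv2.fillConvexPoly(m,np.round(cv2.convexHull(np.float32(px*4+1.5))).astype(int),1)
    return m>0
def masks(im):
    """teal blobs joined over white bands; band side edges completed by hull of teal+attached white"""
    h=cv2.cvtColor(im,cv2.COLOR_RGB2HSV); teal=cv2.inRange(h,(75,90,20),(95,255,255))
    white=cv2.inRange(h,(0,0,150),(179,45,255))
    j=cv2.morphologyEx(teal,cv2.MORPH_CLOSE,np.ones((25,25),np.uint8))
    near=cv2.dilate(cv2.morphologyEx(teal,cv2.MORPH_CLOSE,np.ones((25,25),np.uint8)),np.ones((5,5),np.uint8))
    m=teal|(white&near)
    m=cv2.morphologyEx(m,cv2.MORPH_CLOSE,np.ones((5,5),np.uint8)); m=cv2.morphologyEx(m,cv2.MORPH_OPEN,np.ones((3,3),np.uint8))
    n,l,st,ce=cv2.connectedComponentsWithStats(m)
    return [(l==i) for i in range(1,n) if st[i,4]>150]
def fit(C,mask,kind,xy,z=0):
    big=cv2.resize(mask.astype(np.uint8),(2560,1600),interpolation=cv2.INTER_NEAREST)>0
    f=lambda p:1-(lambda s:(s&big).sum()/(s|big).sum())(sil(C,M[kind],[*p,z]))
    best=sorted((f([*xy,a]),a) for a in range(0,360,15))
    rs=[minimize(f,[*xy,a],method="Nelder-Mead",options=dict(initial_simplex=np.array([[*xy,a],[xy[0]+12,xy[1],a],[xy[0],xy[1]+12,a],[*xy,a+9]]),xatol=.2,fatol=1e-4)) for _,a in best[:3]]
    r=min(rs,key=lambda r:r.fun); return r.x,1-r.fun
E
cat > m1.py <<'E'
from fit import *
C=cam("wrist"); im=grab_frame("wrist"); print(np.round(arm.observe()["ee_pos"]),yaw())
cv2.imwrite("pics/w4.png",im[:,:,::-1])
d=np.load("w3.npz"); C3=(d["K"],d["T"]); im3=cv2.imread("pics/w3.png")[:,:,::-1]
for nm,CC,I in (("w3",C3,im3),("w4",C,im)):
    for m in masks(np.ascontiguousarray(I)):
        ys,xs=np.nonzero(m)
        if ys.min()<2: continue
        xy=ray(CC,[xs.mean(),ys.mean()],20)[0]
        rs={k:fit(CC,m,k,xy) for k in M}
        k=max(rs,key=lambda k:rs[k][1])
        print(nm,(int(xs.mean()),int(ys.mean()),len(xs)),k,np.round(rs[k][0],1),{q:round(float(rs[q][1]),3) for q in rs})
E
python3 m1.py
```

```text
[504. 146. 344.] 87.4124254308556
w3 (391, 93, 4371) sound [588.1 113.2  15.3] {'sound': 0.936, 'crushed': 0.847, 'bent': 0.799, 'short': 0.626}
w3 (261, 104, 4142) sound [431.1 106.8   7.2] {'sound': 0.957, 'crushed': 0.87, 'bent': 0.806, 'short': 0.639}
w3 (284, 200, 3053) crushed [434.4 -15.5 348.6] {'sound': 0.814, 'crushed': 0.899, 'bent': 0.83, 'short': 0.688}
w4 (264, 81, 4031) bent [421.6 237.  -11.2] {'sound': 0.818, 'crushed': 0.819, 'bent': 0.961, 'short': 0.67}
w4 (395, 85, 3139) short [597.9 228.7  24.9] {'sound': 0.688, 'crushed': 0.791, 'bent': 0.71, 'short': 0.931}
w4 (386, 179, 3841) sound [586.7 111.5  17.3] {'sound': 0.905, 'crushed': 0.803, 'bent': 0.807, 'short': 0.612}
w4 (265, 190, 3734) sound [430.8 104.5   7.3] {'sound': 0.958, 'crushed': 0.865, 'bent': 0.829, 'short': 0.657}
w4 (300, 272, 1695) short [470.5 -22.3 169.2] {'sound': 0.483, 'crushed': 0.579, 'bent': 0.535, 'short': 0.709}
```

View pics/w4.png

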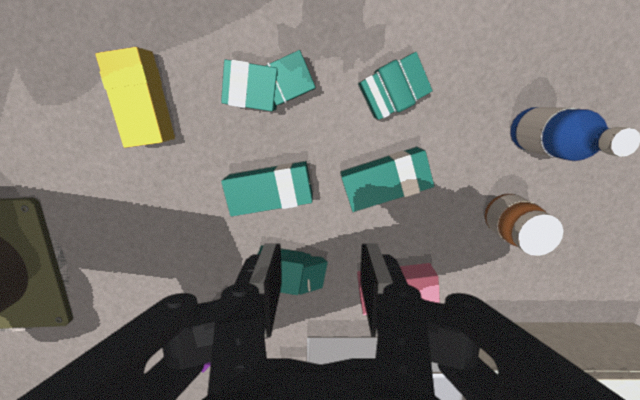

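The wrist view confirms the bent carton at (264,81), the short one at (395,85), and the two sound ones at (267,188) and (388,180). The silhouette fits give their poses. I start with the sound carton at (431,105).

```bash
python3 - <<'E'
from h import *
p,y=to(431,105.5,110,187.2)
E
```

```text
turn az total -24.95 | shift units [ 2.59 -1.04  7.8 ]
```

Emit:
send_rows(targets=[[0,0,0.3,0,0,-1],[0,0,0.3,0,0,-1],[0,0,0.3,0,0,-1],[0,0,0.3,0,0,-1],[0,0,0.3,0,0,-1],[0,0,0.3,0,0,-1],[0,0,0.3,0,0,-1],[0,0,0.3,0,0,-1],[0,0,0.3,0,0,-1],[0,0,0.3,0,0,-1],[0,0,0.3,0,0,-1],[0,0,0.3,0,0,-1],[0,0,0.3,0,0,-1],[0,0,0.3,0,0,-1],[0,0,0.3,0,0,-1],[0,0,0.3,0,0,-1],[0,0,0.3,0,0,-1],[0,0,0.3,0,0,-1],[0,0,0.3,0,0,-1],[0,0,0.3,0,0,-1]], hand=1)

```text
time: 15.15
ee_pos: [504.3, 146.3, 164.0]
ee_rot: [0.108, 0.994, -0.0, 0.0]
ft_force: [-0.4, 0.0, -0.3]
grip_width: 85.6
grasp_force: 0.0
```

Emit:
send_rows(targets=[[0,0,0,0,0,-0.99],[0,0,0,0,0,-0.99],[0,0,0,0,0,-0.99],[0,0,0,0,0,-0.99],[0,0,0,0,0,-0.99],[0.65,-0.26,0.45,0,0,0],[0.65,-0.26,0.45,0,0,0],[0.65,-0.26,0.45,0,0,0],[0.65,-0.26,0.45,0,0,0],[0,0,0,0,0,0],[0,0,0,0,0,0]])

```text
time: 16.25
ee_pos: [431.4, 106.1, 110.6]
ee_rot: [-0.063, 0.998, 0.0, 0.0]
ft_force: [0.2, 0.8, 0.2]
grip_width: 85.3
grasp_force: 0.0
```

```bash
python3 - <<'E'
from h import *
p,y=to(431,105.5,32,187.2-360)
print(np.round(arm.observe()["joints"],2))
E
```

```text
turn az total 0.01 | shift units [ 0.01 -0.02  2.62]
[ 0.24  0.24 -0.58  0.75  0.    0.12]
```

Emit:
send_rows(targets=[[0,0,0.65,0,0,0],[0,0,0.65,0,0,0],[0,0,0.65,0,0,0],[0,0,0.65,0,0,0],[0,0,0,0,0,0],[0,0,0,0,0,0]])

```text
time: 16.85
ee_pos: [432.4, 107.0, 32.8]
ee_rot: [-0.064, 0.998, 0.0, 0.001]
ft_force: [-0.2, 0.4, 0.5]
grip_width: 85.3
grasp_force: 0.0
```

Emit:
send_rows(targets=[[0,0,0,0,0,0],[0,0,0,0,0,0],[0,0,0,0,0,0],[0,0,0,0,0,0],[0,0,0,0,0,0],[0,0,-0.2,0,0,0],[0,0,-0.5,0,0,0],[0,0,-0.8,0,0,0],[0,0,-1,0,0,0],[0,0,-1,0,0,0],[0,0,-0.8,0,0,0],[0,0,0,0,0,0]], hand=-1, newtons=40)

```text
time: 18.05
ee_pos: [433.0, 107.2, 164.6]
ee_rot: [-0.064, 0.998, 0.001, 0.003]
ft_force: [1.1, 0.4, -1.1]
grip_width: 49.3
grasp_force: 41.8
```

```bash
python3 - <<'E'
from h import *
import numpy as np
p,y=to(575,-208,160,177.4-360)
to(575,-208,38,y,p,y)
E
```

```text
turn az total 2.48 | shift units [ -5.2  -10.28   0.15]
turn az total -0.00 | shift units [0.   0.   4.07]
```

Emit:
send_rows(targets=[[-0.3,-0.6,0,0,0,0.5],[-0.35,-0.69,0,0,0,0.5],[-0.35,-0.69,0,0,0,0.5],[-0.35,-0.69,0,0,0,0.5],[-0.35,-0.69,0,0,0,0.48],[-0.35,-0.69,0,0,0,0],[-0.35,-0.69,0,0,0,0],[-0.35,-0.69,0,0,0,0],[-0.35,-0.69,0,0,0,0],[-0.35,-0.69,0,0,0,0],[-0.35,-0.69,0,0,0,0],[-0.35,-0.69,0,0,0,0],[-0.35,-0.69,0,0,0,0],[-0.35,-0.69,0,0,0,0],[-0.3,-0.69,0,0,0,0],[0,0,0,0,0,0],[0,0,0,0,0,0]])

```text
time: 19.75
ee_pos: [580.3, -202.5, 159.8]
ee_rot: [0.023, 1.0, 0.001, -0.001]
ft_force: [-0.2, -0.4, -1.3]
grip_width: 49.4
grasp_force: 41.9
```

```bash
python3 - <<'E'
from h import *
C=cam("wrist"); s=arm.observe();print(np.round(s["ee_pos"],1),yaw(),s["grip_width"])
cv2.imwrite("pics/w5.png",grab_frame("wrist")[:,:,::-1])
print([(np.round(ray(C,r["at"],76)[0]).tolist(),np.round(r["at"]).tolist(),round(r["confidence"],2)) for r in spotter.pinpoint("wrist","bin_grip")])
p,y=to(575,-208,38,-182.6)
E
```

```text
[ 580.3 -202.5  159.8] 177.34047539918063 49.35159471314658
[]
turn az total 90.00 | shift units [ 0.16 -0.22  4.08]
```

View pics/w5.png

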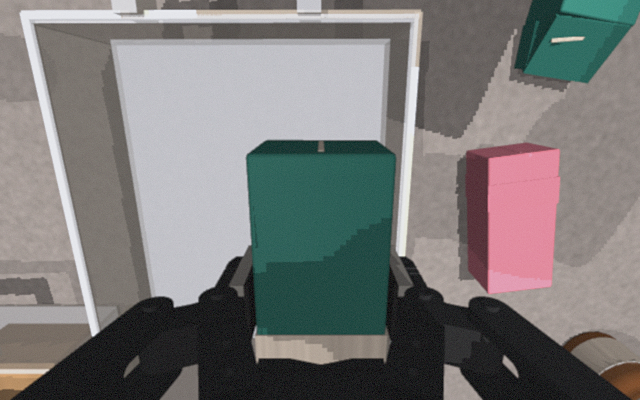

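The held carton hangs over the bin. The rim's outer front corners are at (22,13) and (421,12), and pink stands outside the bin.

```bash
python3 - <<'E'
from h import *
C=cam("wrist"); P=ray(C,[[22,13],[421,12]],80); print(P.round(1),P.mean(0),np.linalg.norm(P[0]-P[1]))
d=P[1]-P[0]; a=np.degrees(np.arctan2(d[1],d[0]))-90; print(a)
o=P.mean(0); x=np.array([np.cos(np.radians(a)),np.sin(np.radians(a))]); y=np.array([-x[1],x[0]])
for v in(45,-45): t=o+110*x+v*y; print(t)
t=o+110*x+45*y; to(*t,38,yaw())
E
```

```text
[[ 458.5 -351.9]
 [ 467.5 -143.4]] [ 463.0079129  -247.66465382] 208.63566433827614
-2.473145274528491
[ 574.84725475 -207.45319256]
[ 570.96365347 -297.36936264]
turn az total -0.00 | shift units [ 0.17 -0.2   4.08]
```

Bin pose is confirmed. Lowering the carton in.

Emit:
send_rows(targets=[[0.17,-0.2,0.1,0,0,0],[0,0,0.7,0,0,0],[0,0,0.7,0,0,0],[0,0,0.7,0,0,0],[0,0,0.7,0,0,0],[0,0,0.6,0,0,0],[0,0,0.4,0,0,0],[0,0,0.18,0,0,0],[0,0,0,0,0,0],[0,0,0,0,0,0]])

```text
time: 20.85
ee_pos: [575.3, -208.7, 38.8]
ee_rot: [0.023, 1.0, -0.001, -0.0]
ft_force: [-0.6, -3.1, -2.3]
grip_width: 49.3
grasp_force: 46.7
```

Emit:
send_rows(targets=[[0,0,0,0,0,0],[0,0,0,0,0,0],[0,0,0,0,0,0],[0,0,0,0,0,0],[0,0,-0.4,0,0,0],[0,0,-1,0,0,0],[0,0,-1,0,0,0],[0,0,-1,0,0,0],[0,0,-0.7,0,0,0],[0,0,0,0,0,0]], hand=0.5)

```text
time: 21.85
ee_pos: [578.4, -208.1, 166.5]
ee_rot: [0.022, 1.0, -0.0, 0.004]
ft_force: [0.2, -0.4, 0.7]
grip_width: 63.9
grasp_force: 0.0
```

```bash
cat > m2.py <<'E'
# scene view survey with side/scene fits
from fit import *
import sys
for n in ["scene","side"]:
    C=cam(n); im=grab_frame(n)
    for m in masks(np.ascontiguousarray(im)):
        ys,xs=np.nonzero(m); xy=ray(C,[xs.mean(),ys.mean()],20)[0]
        rs={k:fit(C,m,k,xy) for k in M}; k=max(rs,key=lambda k:rs[k][1])
        print(n,(int(xs.mean()),int(ys.mean()),len(xs)),k,np.round(rs[k][0],1),round(float(rs[k][1]),3))
E
python3 m2.py; python3 - <<'E'
from h import *
p,y=to(588,112,160,196-360)
E
```

```text
scene (404, 161, 519) crushed [441.6 245.8 173.1] 0.752
scene (315, 178, 527) crushed [452.6 -17.  169.3] 0.824
scene (373, 213, 691) crushed [591.  121.9 190.1] 0.768
scene (417, 209, 461) short [588.3 237.   39. ] 0.654
side (322, 168, 397) sound [ 578.4 -222.8  164.9] 0.679
side (343, 218, 609) crushed [436.6 -12.7  -5.3] 0.89
side (299, 264, 2744) sound [582.1 225.8 161.5] 0.234
turn az total 85.36 | shift units [-3.31 10.13  0.09]
```

Emit:
send_rows(targets=[[0,0,0,0,0,-0.93],[0,0,0,0,0,-0.93],[0,0,0,0,0,-0.93],[0,0,0,0,0,-0.93],[0,0,0,0,0,-0.93],[-0.24,0.72,0,0,0,0],[-0.24,0.72,0,0,0,0],[-0.24,0.72,0,0,0,0],[-0.24,0.72,0,0,0,0],[-0.24,0.72,0,0,0,0],[-0.24,0.72,0,0,0,0],[-0.24,0.72,0,0,0,0],[-0.24,0.72,0,0,0,0],[-0.24,0.72,0,0,0,0],[-0.24,0.72,0,0,0,0],[-0.24,0.72,0,0,0,0],[-0.24,0.72,0,0,0,0],[-0.24,0.72,0,0,0,0],[-0.24,0.72,0,0,0,0],[0,0,0,0,0,0]], hand=1)

```text
time: 23.95
ee_pos: [588.3, 112.8, 160.1]
ee_rot: [-0.141, 0.99, 0.001, -0.001]
ft_force: [0.3, -0.1, 0.3]
grip_width: 85.8
grasp_force: 0.0
```

```bash
cat > m3.py <<'E'
from fit import *
import sys
kinds=sys.argv[1].split(","); name=sys.argv[2]
C=cam("wrist"); im=grab_frame("wrist"); s=arm.observe(); print(np.round(s["ee_pos"],1),yaw(),s["grip_width"],s["time"])
cv2.imwrite("pics/%s.png"%name,im[:,:,::-1])
for m in masks(im):
    ys,xs=np.nonzero(m); xy=ray(C,[xs.mean(),ys.mean()],20)[0]
    edge=ys.min()<2 or xs.min()<2 or xs.max()>637
    for k in kinds:
        r=fit(C,m,k,xy); print((int(xs.mean()),int(ys.mean()),len(xs)),"EDGE" if edge else "",k,np.round(r[0],1),round(float(r[1]),3))
E
python3 m3.py sound w6; python3 -c "
from h import *
to(588,112.5,32,196-360)"
```

```text
[588.3 111.3 160.2] -163.86255286342538 85.58014897779877 24.0
(174, 13, 1871) EDGE sound [467.5 -57.4  76. ] 0.942
(547, 63, 12107) EDGE sound [440.5 235.2  17.3] 0.871
(319, 170, 6994)  sound [587.  112.4  15.6] 0.674
(459, 233, 6156)  sound [610.8 240.6  33.3] 0.54
(319, 257, 1509)  sound [676.  143.1  21.9] 0.174
turn az total 0.03 | shift units [-0.    0.04  4.27]
```

View pics/w6.png

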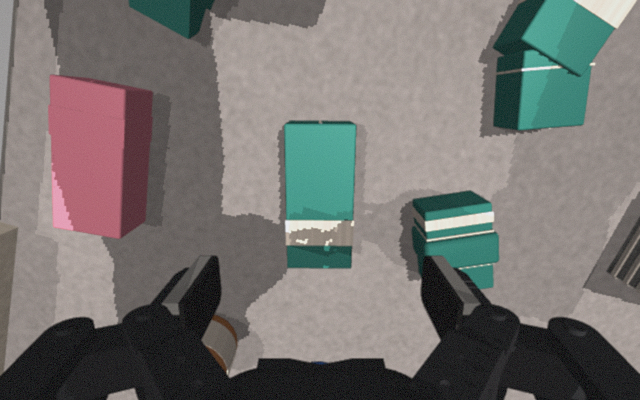

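Sound carton B, at (320,195) in the picture, is centred between the fingers. The short carton is beside the right finger with more than 20 mm to spare.

Emit:
send_rows(targets=[[0,0.04,0.67,0,0,0],[0,0,0.8,0,0,0],[0,0,0.8,0,0,0],[0,0,0.8,0,0,0],[0,0,0.7,0,0,0],[0,0,0.5,0,0,0],[0,0,0,0,0,0],[0,0,0,0,0,0]], hand=0.7)

```text
time: 24.8
ee_pos: [588.4, 110.4, 33.2]
ee_rot: [-0.139, 0.99, -0.0, -0.001]
ft_force: [0.2, -1.0, 0.2]
grip_width: 72.8
grasp_force: 0.0
```

Emit:
send_rows(targets=[[0,0,0,0,0,0],[0,0,0,0,0,0],[0,0,0,0,0,0],[0,0,0,0,0,0],[0,0,0,0,0,0],[0,0,-0.2,0,0,0],[0,0,-0.5,0,0,0],[0,0,-0.8,0,0,0],[0,0,-1,0,0,0],[0,0,-1,0,0,0],[0,0,-0.8,0,0,0],[0,0,0,0,0,0]], hand=-1, newtons=40)

```text
time: 26.0
ee_pos: [591.4, 111.8, 166.5]
ee_rot: [-0.139, 0.99, 0.0, 0.003]
ft_force: [-0.1, -0.0, -1.1]
grip_width: 49.4
grasp_force: 42.9
```

```bash
python3 - <<'E'
from h import *
print(yaw())
p,y=to(571,-297.5,165,-182.6)
E
```

```text
-164.0008153059426
turn az total 4.65 | shift units [  0.06 -13.66   0.05]
```

Emit:
send_rows(targets=[[0,0,0,0,0,0.93],[0,0,0,0,0,0.93],[0,0,0,0,0,0.93],[0,0,0,0,0,0.93],[0,0,0,0,0,0.93],[0,-0.9,0,0,0,0],[0,-0.98,0,0,0,0],[0,-0.98,0,0,0,0],[0,-0.98,0,0,0,0],[0,-0.98,0,0,0,0],[0,-0.98,0,0,0,0],[0,-0.98,0,0,0,0],[0,-0.98,0,0,0,0],[0,-0.98,0,0,0,0],[0,-0.98,0,0,0,0],[0,-0.98,0,0,0,0],[0,-0.98,0,0,0,0],[0,-0.98,0,0,0,0],[0,-0.98,0,0,0,0],[0,0,0,0,0,0]])

```text
time: 28.0
ee_pos: [569.5, -300.8, 160.8]
ee_rot: [0.025, 1.0, -0.0, -0.001]
ft_force: [-0.6, 0.5, -0.7]
grip_width: 49.7
grasp_force: 42.9
```

```bash
python3 - <<'E'
from h import *
s=arm.observe();print(np.round(s["ee_pos"],1),yaw(),s["grip_width"],s["grasp_force"])
cv2.imwrite("pics/w7.png",grab_frame("wrist")[:,:,::-1])
to(571,-297.5,38,yaw())
E
```

```text
[ 569.5 -300.8  160.8] 177.15447988803598 49.655677428014414 42.85769999027252
turn az total -0.00 | shift units [-0.05  0.04  4.1 ]
```

View pics/w7.png

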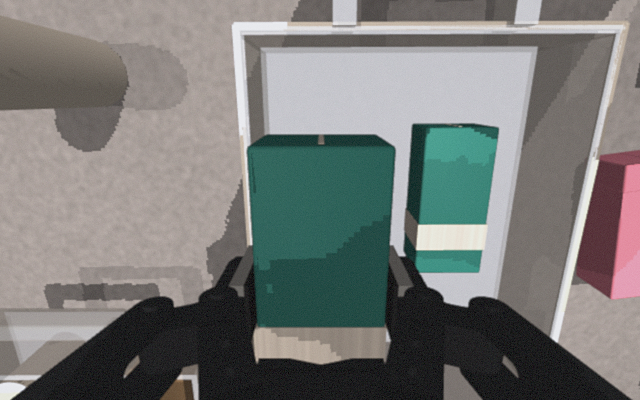

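The first carton lies flat in the bin at (452,195), and the second is held over the free side.

Emit:
send_rows(targets=[[-0.05,0.1,0.1,0,0,0],[0,0,0.7,0,0,0],[0,0,0.7,0,0,0],[0,0,0.7,0,0,0],[0,0,0.7,0,0,0],[0,0,0.6,0,0,0],[0,0,0.4,0,0,0],[0,0,0.18,0,0,0],[0,0,0,0,0,0],[0,0,0,0,0,0]])

```text
time: 29.05
ee_pos: [572.4, -300.2, 55.6]
ee_rot: [0.025, 1.0, -0.01, 0.003]
ft_force: [-28.9, 5.9, 76.6]
grip_width: 49.8
grasp_force: 66.5
```

Emit:
send_rows(targets=[[0,0,0,0,0,0],[0,0,0,0,0,0],[0,0,0,0,0,0],[0,0,0,0,0,0],[0,0,-0.4,0,0,0],[0,0,-1,0,0,0],[0,0,-1,0,0,0],[0,0,-1,0,0,0],[0,0,-0.7,0,0,0],[0,0,0,0,0,0]], hand=0.5)

```text
time: 30.05
ee_pos: [574.5, -293.9, 166.9]
ee_rot: [0.022, 1.0, -0.001, 0.003]
ft_force: [1.3, -0.7, -0.6]
grip_width: 64.0
grasp_force: 0.0
```

```bash
python3 - <<'E'
from h import *
a=yaw()
to(480,-15,200,-191.4 if a<0 else 168.6)
b=cv2.imread("pics/scene0.png")[95:215,430:545]
cv2.imwrite("pics/c2.png",cv2.resize(b,(575,600),interpolation=cv2.INTER_CUBIC))
E
```

```text
turn az total 2.23 | shift units [ 4.93  8.49 -1.1 ]
```

View pics/c2.png

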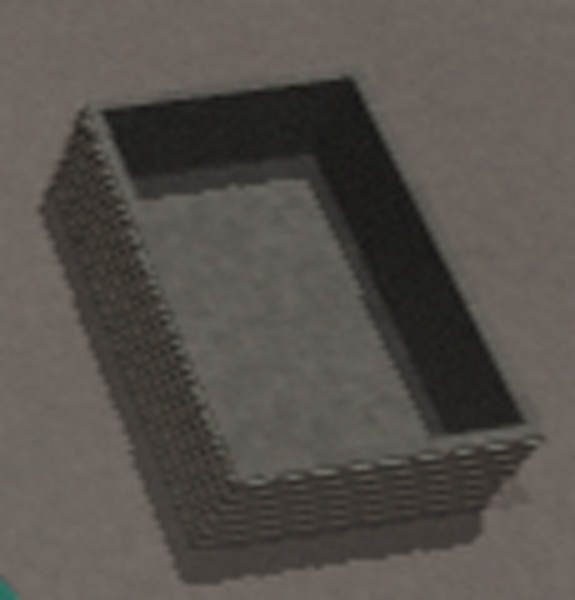

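The basket's rim corners are at crop (88,103), (352,78), (543,435) and (237,487). That last lowering met 77 N, so I look at what happened.

```bash
python3 - <<'E'
from h import *
print(yaw())
w=grab_frame("wrist")[:,:,::-1]; s=grab_frame("side")[90:200,200:360,::-1]; sc=grab_frame("scene")[180:290,160:320,::-1]
cv2.imwrite("pics/w8.png",w);C=cam("wrist");np.savez("w8.npz",K=C[0],T=C[1])
b=np.hstack([cv2.resize(s,(290,200),interpolation=3),cv2.resize(sc,(290,200),interpolation=3)])
b=cv2.copyMakeBorder(b,0,0,0,60,cv2.BORDER_CONSTANT)
cv2.imwrite("pics/c3.png",np.vstack([w,b]))
S=cam("scene"); P=ray(S,np.array([[88,103],[352,78],[543,435],[237,487]])/5+[430,95],75); print(P.round(),P.mean(0))
E
```

```text
177.50641106105684
[[333. 394.]
 [343. 553.]
 [594. 554.]
 [595. 385.]] [466.44366757 471.36188835]
```

View pics/c3.png

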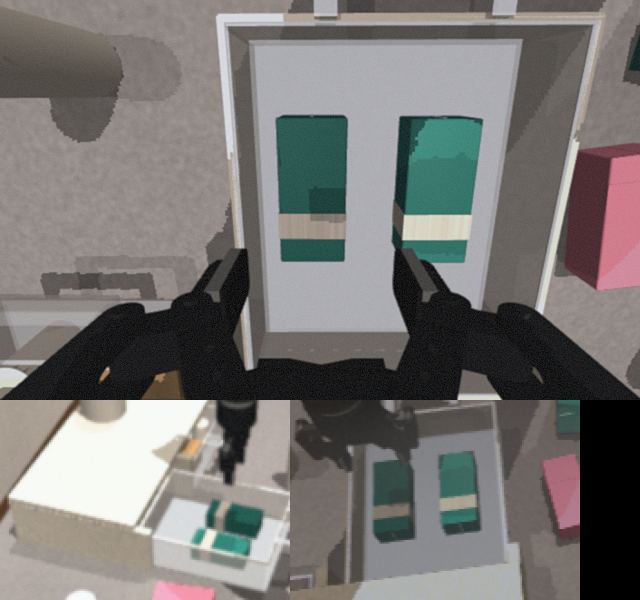

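Both sound cartons lie flat in the bin, at (312,188) and (438,188). Next come the damaged ones, with the bent carton first.

```bash
python3 - <<'E'
from h import *
to(421.6,237,200,168.8)
E
```

```text
turn az total 2.17 | shift units [ 8.34 16.36 -1.26]
```

Emit:
send_rows(targets=[[0,0,-0.6,0,0,1],[0,0,-0.66,0,0,1],[0,0,0,0,0,0.17],[0.46,0.91,0,0,0,0],[0.49,0.96,0,0,0,0],[0.49,0.96,0,0,0,0],[0.49,0.96,0,0,0,0],[0.49,0.96,0,0,0,0],[0.49,0.96,0,0,0,0],[0.49,0.96,0,0,0,0],[0.49,0.96,0,0,0,0],[0.49,0.96,0,0,0,0],[0.49,0.96,0,0,0,0],[0.49,0.96,0,0,0,0],[0.49,0.96,0,0,0,0],[0.49,0.96,0,0,0,0],[0.49,0.96,0,0,0,0],[0.49,0.96,0,0,0,0],[0.49,0.96,0,0,0,0]], hand=1)

```text
time: 32.1
ee_pos: [430.6, 202.6, 199.1]
ee_rot: [0.098, 0.995, -0.001, -0.001]
ft_force: [0.3, 0.2, -0.3]
grip_width: 85.4
grasp_force: 0.0
```

Emit:
send_rows(targets=[[0.49,0.96,0,0,0,0],[0,0,0,0,0,0],[0,0,0,0,0,0]])

```text
time: 32.4
ee_pos: [422.4, 232.8, 199.4]
ee_rot: [0.097, 0.995, -0.001, -0.001]
ft_force: [-0.2, -0.5, -0.5]
grip_width: 85.0
grasp_force: 0.0
```

```bash
python3 m3.py bent,short,crushed w9; python3 -c "
from h import *
to(421.6,237,32,168.8)"
```

```text
[422.7 232.2 199.7] 168.76424259951273 85.31746322222293 32.45
(325, 154, 1028)  bent [407.6 232.5 318.6] 0.147
(325, 154, 1028)  short [414.2 230.7 142.1] 0.185
(325, 154, 1028)  crushed [419.6 242.6   1.4] 0.165
(334, 220, 4728)  bent [470.9 245.5 194.3] 0.664
(334, 220, 4728)  short [459.  239.4  19.7] 0.818
(334, 220, 4728)  crushed [450.6 237.   18.5] 0.764
(65, 257, 7059)  bent [435.  -17.  346.3] 0.756
(65, 257, 7059)  short [441.  -17.7 166.1] 0.75
(65, 257, 7059)  crushed [438.  -16.1 344.8] 0.864
(345, 336, 3464)  bent [565.5 219.    0.8] 0.544
(345, 336, 3464)  short [595.3 228.4  25.2] 0.675
(345, 336, 3464)  crushed [592.4 227.2  24.1] 0.643
turn az total -0.01 | shift units [0.07 0.15 5.59]
```

```bash
python3 - <<'E'
from fit import *
C=cam("wrist"); im=cv2.imread("pics/w9.png")[:,:,::-1].copy()
ms=[m for m in masks(im) if 250<np.nonzero(m)[1].mean()<400 and np.nonzero(m)[0].mean()<300]
m=np.any(ms,0).astype(np.uint8); m=cv2.morphologyEx(cv2.copyMakeBorder(m,60,60,60,60,cv2.BORDER_CONSTANT),cv2.MORPH_CLOSE,np.ones((41,5),np.uint8))[60:-60,60:-60]>0
ys,xs=np.nonzero(m); print(xs.min(),xs.max(),ys.min(),ys.max())
r=fit(C,m,"bent",ray(C,[xs.mean(),ys.mean()],20)[0]); print(np.round(r[0],1),r[1])
E
```

```text
294 379 146 269
[424.1 235.5 -10.5] 0.9475872614966968
```

```bash
python3 -c "
from h import *
to(415,237.5,32,169)"
```

```text
turn az total -0.06 | shift units [0.29 0.13 5.59]
```

Emit:
send_rows(targets=[[0.29,0.13,0.2,0,0,-0.06],[0,0,0.9,0,0,0],[0,0,0.9,0,0,0],[0,0,0.9,0,0,0],[0,0,0.9,0,0,0],[0,0,0.8,0,0,0],[0,0,0.6,0,0,0],[0,0,0.39,0,0,0],[0,0,0,0,0,0],[0,0,0,0,0,0]], hand=1)

```text
time: 33.45
ee_pos: [415.4, 237.7, 33.2]
ee_rot: [0.097, 0.995, -0.0, -0.0]
ft_force: [-0.5, -0.3, 0.1]
grip_width: 85.2
grasp_force: 0.0
```

Emit:
send_rows(targets=[[0,0,0,0,0,0],[0,0,0,0,0,0],[0,0,0,0,0,0],[0,0,0,0,0,0],[0,0,0,0,0,0],[0,0,-0.2,0,0,0],[0,0,-0.5,0,0,0],[0,0,-0.8,0,0,0],[0,0,-1,0,0,0],[0,0,-1,0,0,0],[0,0,-1,0,0,0],[0,0,-0.5,0,0,0],[0,0,0,0,0,0]], hand=-1, newtons=50)

```text
time: 34.75
ee_pos: [417.2, 239.3, 185.9]
ee_rot: [0.096, 0.995, 0.002, 0.002]
ft_force: [0.9, -0.4, -2.2]
grip_width: 49.2
grasp_force: 52.1
```

```bash
python3 -c "
from h import *
print(yaw())
to(392,505,185,90)"
```

```text
168.9553260100961
turn az total 19.74 | shift units [ 8.86 -0.84  0.03]
```

Emit:
send_rows(targets=[[0,0,0,0,0,0.99],[0,0,0,0,0,0.99],[0,0,0,0,0,0.99],[0,0,0,0,0,0.99],[0,0,0,0,0,0.99],[0,0,0,0,0,0.99],[0,0,0,0,0,0.99],[0,0,0,0,0,0.99],[0,0,0,0,0,0.99],[0,0,0,0,0,0.99],[0,0,0,0,0,0.99],[0,0,0,0,0,0.99],[0,0,0,0,0,0.99],[0,0,0,0,0,0.99],[0,0,0,0,0,0.99],[0,0,0,0,0,0.99],[0,0,0,0,0,0.99],[0,0,0,0,0,0.99],[0,0,0,0,0,0.99],[0,0,0,0,0,0.93]])

```text
time: 36.75
ee_pos: [414.8, 237.9, 181.9]
ee_rot: [0.708, 0.706, -0.001, -0.0]
ft_force: [0.4, 0.3, -1.7]
grip_width: 49.3
grasp_force: 51.8
```

Emit:
send_rows(targets=[[0.86,-0.08,0,0,0,0],[0.89,-0.08,0,0,0,0],[0.89,-0.08,0,0,0,0],[0.89,-0.08,0,0,0,0],[0.89,-0.08,0,0,0,0],[0.89,-0.08,0,0,0,0],[0.89,-0.08,0,0,0,0],[0.89,-0.09,0,0,0,0],[0.89,-0.09,0,0,0,0],[0.89,-0.09,0,0,0,0],[0,0,0,0,0,0],[0,0,0,0,0,0]])

```text
time: 37.95
ee_pos: [390.1, 504.1, 181.5]
ee_rot: [0.707, 0.707, -0.002, 0.0]
ft_force: [-0.6, 0.0, -1.4]
grip_width: 49.4
grasp_force: 52.0
```

```bash
python3 - <<'E'
from h import *
s=arm.observe();print(np.round(s["ee_pos"],1),yaw(),s["grip_width"],s["grasp_force"])
C=cam("wrist");im=grab_frame("wrist");cv2.imwrite("pics/w10.png",im[:,:,::-1])
for n in("wrist","scene","side"):
    if n!="wrist": grab_frame(n)
    K=cam(n); print(n,[(ray(K,r["at"],0)[0].round().tolist(),round(r["confidence"],2)) for r in spotter.pinpoint(n,"basket")])
to(392,505,54,90)
E
```

```text
[390.1 504.1 181.5] 90.04950620866508 49.36874443884647 51.99257969856262
wrist [([462.0, 468.0], 0.88)]
scene []
side [([457.0, 469.0], 0.66)]
turn az total -0.02 | shift units [0.05 0.03 4.31]
```

Emit:
send_rows(targets=[[0,0.15,0.2,0,0,0],[0,0,0.8,0,0,0],[0,0,0.8,0,0,0],[0,0,0.8,0,0,0],[0,0,0.7,0,0,0],[0,0,0.5,0,0,0],[0,0,0.3,0,0,0],[0,0,0.15,0,0,0],[0,0,0,0,0,0],[0,0,0,0,0,0]])

```text
time: 39.25
ee_pos: [396.0, 504.9, 56.7]
ee_rot: [0.707, 0.707, 0.001, -0.0]
ft_force: [-1.3, 0.3, -1.7]
grip_width: 49.3
grasp_force: 52.0
```

Emit:
send_rows(targets=[[0,0,0,0,0,0],[0,0,0,0,0,0],[0,0,0,0,0,0],[0,0,0,0,0,0],[0,0,-0.4,0,0,0],[0,0,-1,0,0,0],[0,0,-1,0,0,0],[0,0,-1,0,0,0],[0,0,-1,0,0,0],[0,0,-0.4,0,0,0],[0,0,0,0,0,0]], hand=0.45)

```text
time: 40.35
ee_pos: [396.4, 505.6, 202.6]
ee_rot: [0.707, 0.707, 0.003, -0.0]
ft_force: [0.4, 1.0, -0.4]
grip_width: 62.2
grasp_force: 0.0
```

```bash
python3 -c "
from h import *
print(yaw(),arm.observe()['joints'])
to(597,229,190,115);to(597,229,190,205)"
```

```text
89.98852676844317 [9.05906910e-01 4.82674482e-01 6.34415129e-02 1.14650088e+00
 1.51509419e-05 2.47690973e+00]
turn az total -6.25 | shift units [-11.18   2.16   0.42]
turn az total -28.75 | shift units [ -2.16 -11.18   0.42]
```

Emit:
send_rows(targets=[[0,0,0,0,0,-1],[0,0,0,0,0,-1],[0,0,0,0,0,-1],[0,0,0,0,0,-1],[0,0,0,0,0,-1],[0,0,0,0,0,-1],[0,0,0,0,0,-1],[0,0,0,0,0,-1],[0,0,0,0,0,-1],[0,0,0,0,0,-1],[0,0,0,0,0,-1],[0,0,0,0,0,-1],[0,0,0,0,0,-1],[0,0,0,0,0,-1],[0,0,0,0,0,-1],[0,0,0,0,0,-1],[0,0,0,0,0,-1],[0,0,0,0,0,-1],[0,0,0,0,0,-1],[0,0,0,0,0,-1]], hand=1)

```text
time: 42.35
ee_pos: [394.7, 503.5, 197.5]
ee_rot: [0.086, 0.996, -0.002, -0.001]
ft_force: [0.2, 0.4, 0.6]
grip_width: 85.3
grasp_force: 0.0
```

Emit:
send_rows(targets=[[0,0,0,0,0,-1],[0,0,0,0,0,-1],[0,0,0,0,0,-1],[0,0,0,0,0,-1],[0,0,0,0,0,-1],[0,0,0,0,0,-1],[0,0,0,0,0,-1],[0,0,0,0,0,-1],[0,0,0,0,0,-0.75],[-0.2,-1,0,0,0,0],[-0.2,-1,0,0,0,0],[-0.2,-1,0,0,0,0],[-0.2,-1,0,0,0,0],[-0.2,-1,0,0,0,0],[-0.2,-1,0,0,0,0],[-0.2,-1,0,0,0,0],[-0.2,-1,0,0,0,0],[-0.2,-1,0,0,0,0],[-0.2,-1,0,0,0,0],[-0.2,-1,0,0,0,0]])

```text
time: 44.35
ee_pos: [594.2, 231.7, 197.6]
ee_rot: [-0.216, 0.976, -0.0, -0.002]
ft_force: [-0.1, -0.2, 0.0]
grip_width: 85.6
grasp_force: 0.0
```

Emit:
send_rows(targets=[[0,-0.18,0,0,0,0],[0,0,0,0,0,0],[0,0,0,0,0,0]])

```text
time: 44.65
ee_pos: [595.9, 228.7, 198.7]
ee_rot: [-0.217, 0.976, 0.0, -0.001]
ft_force: [-0.7, 0.0, -0.3]
grip_width: 85.3
grasp_force: 0.0
```

```bash
cat > m4.py <<'E'
# fit one carton nearest an expected xy, merging its pieces: m4.py kind x y name
from fit import *
import sys
k,x,y,name=sys.argv[1],float(sys.argv[2]),float(sys.argv[3]),sys.argv[4]
s=arm.observe(); C=cam("wrist"); im=grab_frame("wrist"); cv2.imwrite("pics/%s.png"%name,im[:,:,::-1])
print(np.round(s["ee_pos"],1),yaw(),s["grip_width"])
near=lambda m:np.linalg.norm(ray(C,np.array(np.nonzero(m))[::-1].mean(1),20)[0]-[x,y])<75
ms=[m for m in masks(im) if near(m)]
m=np.any(ms,0).astype(np.uint8)
m=cv2.morphologyEx(cv2.copyMakeBorder(m,60,60,60,60,cv2.BORDER_CONSTANT),cv2.MORPH_CLOSE,np.ones((41,5),np.uint8))[60:-60,60:-60]>0
ys,xs=np.nonzero(m); r=fit(C,m,k,ray(C,[xs.mean(),ys.mean()],20)[0])
print(len(ms),(xs.min(),xs.max(),ys.min(),ys.max()),np.round(r[0],1),round(r[1],3))
E
python3 m4.py short 597 229 w11;  python3 -c "
from h import *
to(597,229,32,-155)"
```

```text
[595.9 228.7 198.7] -154.94906916729147 85.33541632941612
1 (np.int64(285), np.int64(351), np.int64(141), np.int64(227)) [596.6 227.8  25.2] 0.936
turn az total 0.01 | shift units [-0.03 -0.02  5.57]
```

Emit:
send_rows(targets=[[-0.03,0,0.2,0,0,0],[0,0,0.9,0,0,0],[0,0,0.9,0,0,0],[0,0,0.9,0,0,0],[0,0,0.9,0,0,0],[0,0,0.8,0,0,0],[0,0,0.6,0,0,0],[0,0,0.37,0,0,0],[0,0,0,0,0,0],[0,0,0,0,0,0]])

```text
time: 45.7
ee_pos: [597.9, 229.2, 33.2]
ee_rot: [-0.217, 0.976, 0.0, 0.0]
ft_force: [0.5, -0.1, 0.3]
grip_width: 85.4
grasp_force: 0.0
```

Emit:
send_rows(targets=[[0,0,0,0,0,0],[0,0,0,0,0,0],[0,0,0,0,0,0],[0,0,0,0,0,0],[0,0,0,0,0,0],[0,0,-0.2,0,0,0],[0,0,-0.5,0,0,0],[0,0,-0.8,0,0,0],[0,0,-1,0,0,0],[0,0,-1,0,0,0],[0,0,-1,0,0,0],[0,0,-0.5,0,0,0],[0,0,0,0,0,0]], hand=-1, newtons=50)

```text
time: 47.0
ee_pos: [599.1, 229.2, 185.6]
ee_rot: [-0.216, 0.976, 0.0, 0.002]
ft_force: [0.1, 0.5, -1.9]
grip_width: 56.5
grasp_force: 54.3
```

```bash
python3 -c "
from h import *
print(yaw())
to(535,471,185,-90)"
```

```text
-155.01666879541077
turn az total -16.25 | shift units [-8.06  2.14  0.02]
```

Emit:
send_rows(targets=[[0,0,0,0,0,-1],[0,0,0,0,0,-1],[0,0,0,0,0,-1],[0,0,0,0,0,-1],[0,0,0,0,0,-1],[0,0,0,0,0,-1],[0,0,0,0,0,-1],[0,0,0,0,0,-1],[0,0,0,0,0,-1],[0,0,0,0,0,-1],[0,0,0,0,0,-1],[0,0,0,0,0,-1],[0,0,0,0,0,-1],[0,0,0,0,0,-1],[0,0,0,0,0,-1],[0,0,0,0,0,-1],[0,0,0,0,0,-0.25]])

```text
time: 48.7
ee_pos: [596.7, 228.3, 180.9]
ee_rot: [0.707, -0.707, -0.001, 0.002]
ft_force: [-0.3, 0.8, -1.7]
grip_width: 56.4
grasp_force: 54.3
```

Emit:
send_rows(targets=[[-0.8,0.21,0,0,0,0],[-0.8,0.21,0,0,0,0],[-0.8,0.21,0,0,0,0],[-0.8,0.21,0,0,0,0],[-0.8,0.21,0,0,0,0],[-0.8,0.21,0,0,0,0],[-0.8,0.21,0,0,0,0],[-0.8,0.21,0,0,0,0],[-0.8,0.21,0,0,0,0],[-0.8,0.21,0,0,0,0],[0,0,0,0,0,0],[0,0,0,0,0,0]])

```text
time: 49.9
ee_pos: [534.1, 468.6, 181.4]
ee_rot: [0.707, -0.707, 0.0, 0.001]
ft_force: [0.7, -0.6, -1.2]
grip_width: 56.3
grasp_force: 54.3
```

```bash
python3 - <<'E'
from h import *
s=arm.observe();print(np.round(s["ee_pos"],1),yaw(),s["grip_width"],s["grasp_force"])
to(537,471,54,-90)
E
```

```text
[534.1 468.6 181.4] -89.98409640786296 56.312000980665786 54.26197528839111
turn az total 0.00 | shift units [-0.08 -0.1   4.25]
```

Emit:
send_rows(targets=[[-0.08,0,0.2,0,0,0],[0,0,0.8,0,0,0],[0,0,0.8,0,0,0],[0,0,0.8,0,0,0],[0,0,0.7,0,0,0],[0,0,0.5,0,0,0],[0,0,0.3,0,0,0],[0,0,0,0,0,0],[0,0,0,0,0,0]])

```text
time: 50.8
ee_pos: [535.3, 470.9, 60.2]
ee_rot: [-0.707, 0.707, -0.0, 0.0]
ft_force: [0.5, 0.2, -1.3]
grip_width: 56.5
grasp_force: 54.3
```

Emit:
send_rows(targets=[[0,0,0,0,0,0],[0,0,0,0,0,0],[0,0,0,0,0,0],[0,0,0,0,0,0],[0,0,-0.4,0,0,0],[0,0,-1,0,0,0],[0,0,-1,0,0,0],[0,0,-1,0,0,0],[0,0,-1,0,0,0],[0,0,-0.4,0,0,0],[0,0,0,0,0,0]], hand=0.5)

```text
time: 51.9
ee_pos: [535.9, 472.1, 206.8]
ee_rot: [-0.707, 0.707, -0.0, 0.003]
ft_force: [0.7, 0.8, -0.1]
grip_width: 64.0
grasp_force: 0.0
```

```bash
python3 -c "
from h import *
print(yaw(),arm.observe()['joints'][5])
to(436,-15.5,200,-191.4)"
```

```text
-90.00708085514144 -0.8484465438717532
turn az total 25.35 | shift units [  0.05 -16.59   0.23]
```

Emit:
send_rows(targets=[[0,0,0,0,0,1],[0,0,0,0,0,1],[0,0,0,0,0,1],[0,0,0,0,0,1],[0,0,0,0,0,1],[0,0,0,0,0,1],[0,0,0,0,0,1],[0,0,0,0,0,1],[0,0,0,0,0,1],[0,0,0,0,0,1],[0,0,0,0,0,1],[0,0,0,0,0,1],[0,0,0,0,0,1],[0,0,0,0,0,1],[0,0,0,0,0,1],[0,0,0,0,0,1],[0,0,0,0,0,1],[0,0,0,0,0,1],[0,0,0,0,0,1],[0,0,0,0,0,1]], hand=1)

```text
time: 53.9
ee_pos: [534.0, 470.4, 201.2]
ee_rot: [-0.086, 0.996, -0.001, -0.002]
ft_force: [0.3, 0.3, 0.2]
grip_width: 85.4
grasp_force: 0.0
```

Emit:
send_rows(targets=[[0,0,0,0,0,1],[0,0,0,0,0,1],[0,0,0,0,0,1],[0,0,0,0,0,1],[0,0,0,0,0,1],[0,0,0,0,0,0.35],[0,-0.85,0,0,0,0],[0,-0.98,0,0,0,0],[0,-0.98,0,0,0,0],[0,-0.98,0,0,0,0],[0,-0.98,0,0,0,0],[0,-0.98,0,0,0,0],[0,-0.98,0,0,0,0],[0,-0.98,0,0,0,0],[0,-0.98,0,0,0,0],[0,-0.98,0,0,0,0],[0,-0.98,0,0,0,0],[0,-0.98,0,0,0,0],[0,-0.98,0,0,0,0],[0,-0.98,0,0,0,0]])

```text
time: 55.9
ee_pos: [453.1, 70.3, 202.9]
ee_rot: [0.099, 0.995, -0.0, -0.001]
ft_force: [0.7, -0.2, 0.3]
grip_width: 85.7
grasp_force: 0.0
```

Emit:
send_rows(targets=[[0,-1,0,0,0,0],[0,-1,0,0,0,0],[0,-1,0,0,0,0],[0,0,0,0,0,0],[0,0,0,0,0,0],[0,0,0,0,0,0]])

```text
time: 56.5
ee_pos: [436.3, -16.2, 203.4]
ee_rot: [0.099, 0.995, 0.0, -0.0]
ft_force: [0.4, 0.3, -0.4]
grip_width: 85.4
grasp_force: 0.0
```

```bash
python3 m4.py crushed 445 -15 w12;  python3 -c "
from h import *
to(435,-15.5,32,168.6)"
```

```text
[436.3 -16.2 203.4] 168.66493485930647 85.40825380690636
2 (np.int64(291), np.int64(351), np.int64(140), np.int64(247)) [437.  -16.1 347.4] 0.969
turn az total 0.02 | shift units [0.05 0.01 5.72]
```

Emit:
send_rows(targets=[[0,0,0.2,0,0,0.25],[0,0,0.9,0,0,0],[0,0,0.9,0,0,0],[0,0,0.9,0,0,0],[0,0,0.9,0,0,0],[0,0,0.8,0,0,0],[0,0,0.7,0,0,0],[0,0,0.42,0,0,0],[0,0,0,0,0,0],[0,0,0,0,0,0]])

```text
time: 57.55
ee_pos: [436.3, -16.2, 32.0]
ee_rot: [0.108, 0.994, -0.0, -0.0]
ft_force: [0.3, -0.1, -0.3]
grip_width: 85.5
grasp_force: 0.0
```

Emit:
send_rows(targets=[[0,0,0,0,0,0],[0,0,0,0,0,0],[0,0,0,0,0,0],[0,0,0,0,0,0],[0,0,0,0,0,0],[0,0,-0.2,0,0,0],[0,0,-0.5,0,0,0],[0,0,-0.8,0,0,0],[0,0,-1,0,0,0],[0,0,-1,0,0,0],[0,0,-1,0,0,0],[0,0,-0.5,0,0,0],[0,0,0,0,0,0]], hand=-1, newtons=50)

```text
time: 58.85
ee_pos: [437.9, -16.9, 184.6]
ee_rot: [0.108, 0.994, 0.0, 0.003]
ft_force: [0.5, -0.3, -1.5]
grip_width: 49.2
grasp_force: 52.0
```

```bash
python3 -c "
from h import *
print(yaw())
to(472,488,185,90)
to(472,400,230,90)"
```

```text
167.57875902802908
turn az total 19.39 | shift units [ 1.683e+01  1.140e+00 -1.000e-02]
turn az total 19.39 | shift units [13.9   1.14 -1.51]
```

Emit:
send_rows(targets=[[0,0,-0.3,0,0,0.97],[0,0,-0.3,0,0,0.97],[0,0,-0.3,0,0,0.97],[0,0,-0.3,0,0,0.97],[0,0,-0.3,0,0,0.97],[0,0,0,0,0,0.97],[0,0,0,0,0,0.97],[0,0,0,0,0,0.97],[0,0,0,0,0,0.97],[0,0,0,0,0,0.97],[0,0,0,0,0,0.97],[0,0,0,0,0,0.97],[0,0,0,0,0,0.97],[0,0,0,0,0,0.97],[0,0,0,0,0,0.97],[0,0,0,0,0,0.97],[0,0,0,0,0,0.97],[0,0,0,0,0,0.97],[0,0,0,0,0,0.97],[0,0,0,0,0,0.97]])

```text
time: 60.85
ee_pos: [435.3, -16.7, 225.7]
ee_rot: [0.708, 0.706, -0.001, -0.001]
ft_force: [0.7, 0.3, -1.3]
grip_width: 49.2
grasp_force: 52.1
```

Emit:
send_rows(targets=[[0.8,0.08,0,0,0,0],[0.94,0.08,0,0,0,0],[0.94,0.08,0,0,0,0],[0.94,0.08,0,0,0,0],[0.94,0.08,0,0,0,0],[0.94,0.08,0,0,0,0],[0.94,0.08,0,0,0,0],[0.94,0.08,0,0,0,0],[0.94,0.08,0,0,0,0],[0.94,0.08,0,0,0,0],[0.94,0.08,0,0,0,0],[0.94,0.08,0,0,0,0],[0.94,0.08,0,0,0,0],[0.94,0.08,0,0,0,0],[0.94,0.08,0,0,0,0],[0,0,0,0,0,0],[0,0,0,0,0,0]])

```text
time: 62.55
ee_pos: [471.6, 401.8, 225.3]
ee_rot: [0.707, 0.707, -0.002, 0.0]
ft_force: [-0.0, 1.2, -1.4]
grip_width: 49.3
grasp_force: 52.1
```

```bash
python3 - <<'E'
from fit import *
s=arm.observe();print(np.round(s["ee_pos"],1),yaw(),s["grip_width"],s["grasp_force"])
C=cam("wrist");im=grab_frame("wrist");cv2.imwrite("pics/w13.png",im[:,:,::-1])
for m in masks(im):
    ys,xs=np.nonzero(m)
    a=ray(C,np.c_[xs,ys],48); print((xs.min(),xs.max(),ys.min(),ys.max(),len(xs)),"world at z48",a.min(0).round(),a.max(0).round())
E
```

```text
[471.6 401.8 225.3] 90.04385204269585 49.30760954955439 52.055583000183105
(np.int64(195), np.int64(264), np.int64(24), np.int64(38), 894) world at z48 [372. 519.] [427. 529.]
(np.int64(360), np.int64(434), np.int64(56), np.int64(148), 6176) world at z48 [504. 432.] [565. 506.]
(np.int64(198), np.int64(290), np.int64(62), np.int64(159), 5795) world at z48 [371. 423.] [445. 502.]
(np.int64(248), np.int64(391), np.int64(185), np.int64(243), 7819) world at z48 [404. 343.] [536. 399.]
(np.int64(253), np.int64(387), np.int64(292), np.int64(364), 8986) world at z48 [401. 205.] [537. 291.]
```

View pics/w13.png

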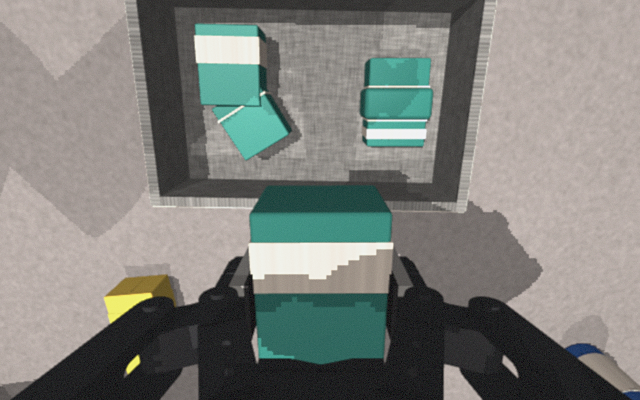

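The bent carton is in the basket's left half (243,90) and the short one in the right half (398,103). The gap between them suits the crushed one, centred at x of about 474, with wall clearance all round.

```bash
python3 -c "
from h import *
to(474,488,76,90)"
```

```text
turn az total -0.00 | shift units [2.89 0.08 4.99]
```

Emit:
send_rows(targets=[[0.72,0.02,0,0,0,0],[0.72,0.02,0,0,0,0],[0.72,0.02,0,0,0,0],[0.73,0.02,0,0,0,0],[0,0,0,0,0,0],[0,0,0.8,0,0,0],[0,0,0.9,0,0,0],[0,0,0.9,0,0,0],[0,0,0.9,0,0,0],[0,0,0.8,0,0,0],[0,0,0.5,0,0,0],[0,0,0.2,0,0,0],[0,0,0,0,0,0],[0,0,0,0,0,0]])

```text
time: 64.0
ee_pos: [475.4, 488.6, 78.2]
ee_rot: [0.707, 0.707, 0.001, 0.0]
ft_force: [0.3, -0.3, -1.2]
grip_width: 49.2
grasp_force: 52.1
```

Emit:
send_rows(targets=[[0,0,0,0,0,0],[0,0,0,0,0,0],[0,0,0,0,0,0],[0,0,0,0,0,0],[0,0,-0.4,0,0,0],[0,0,-1,0,0,0],[0,0,-1,0,0,0],[0,0,-1,0,0,0],[0,0,-1,0,0,0],[0,0,-0.4,0,0,0],[0,0,0,0,0,0]], hand=0.6)

```text
time: 65.1
ee_pos: [475.8, 489.8, 224.1]
ee_rot: [0.707, 0.707, 0.003, -0.0]
ft_force: [-0.1, 0.5, 0.1]
grip_width: 68.4
grasp_force: 0.0
```

```bash
python3 - <<'E'
from h import *
s=arm.observe();print(np.round(s["ee_pos"],1),yaw(),s["grip_width"])
to(474,400,225,87.5)
to(423,-246,200,87.5,p0=[474,400,225],y0=87.5)
E
```

```text
[475.8 489.8 224.1] 89.98924823983627 68.44767393584559
turn az total 0.62 | shift units [-2.99  0.07 -0.03]
turn az total -0.00 | shift units [-21.59  -0.76   0.83]
```

Emit:
send_rows(targets=[[0,0,0,0,0,0.62],[-0.75,0,0,0,0,0],[-0.75,0,0,0,0,0],[-0.75,0,0,0,0,0],[-0.75,0,0,0,0,0],[0,0,0,0,0,0],[0,0,0,0,0,0]])

```text
time: 65.8
ee_pos: [470.5, 398.4, 219.9]
ee_rot: [0.723, 0.691, -0.001, -0.0]
ft_force: [0.9, -0.1, 0.0]
grip_width: 68.2
grasp_force: 0.0
```

```bash
python3 - <<'E'
from fit import *
C=cam("wrist");im=grab_frame("wrist");cv2.imwrite("pics/w14.png",im[:,:,::-1])
for m in masks(im):
    ys,xs=np.nonzero(m)
    a=ray(C,np.c_[xs,ys],48); print((xs.min(),xs.max(),ys.min(),ys.max(),len(xs)),"world at z48",a.min(0).round(),a.max(0).round())
    r=fit(C,m,"crushed",ray(C,[xs.mean(),ys.mean()],28)[0],8); print("   crushed fit",np.round(r[0]),round(r[1],2))
to(423,-246,200,87.5)
E
```

```text
(np.int64(187), np.int64(257), np.int64(23), np.int64(37), 924) world at z48 [372. 518.] [427. 530.]
   crushed fit [395. 559.  91.] 0.32
(np.int64(290), np.int64(353), np.int64(24), np.int64(43), 1029) world at z48 [451. 512.] [501. 525.]
   crushed fit [476. 551.  90.] 0.36
(np.int64(287), np.int64(434), np.int64(48), np.int64(153), 11598) world at z48 [445. 426.] [565. 506.]
   crushed fit [527. 474. 189.] 0.62
(np.int64(191), np.int64(288), np.int64(61), np.int64(159), 5995) world at z48 [371. 423.] [445. 502.]
   crushed fit [400. 476. 295.] 0.74
turn az total 0.00 | shift units [-21.55  -0.65   0.67]
```

Emit:
send_rows(targets=[[-1,-0.03,0,0,0,0],[-1,-0.03,0,0,0,0],[-1,-0.03,0,0,0,0],[-1,-0.03,0,0,0,0],[-1,-0.03,0,0,0,0],[-1,-0.03,0,0,0,0],[-1,-0.03,0,0,0,0],[-1,-0.03,0,0,0,0],[-1,-0.03,0,0,0,0],[-1,-0.03,0,0,0,0],[-1,-0.03,0,0,0,0],[-1,-0.03,0,0,0,0],[-1,-0.03,0,0,0,0],[-1,-0.03,0,0,0,0],[-1,-0.03,0,0,0,0],[-1,-0.03,0,0,0,0],[-1,-0.03,0,0,0,0],[-1,-0.03,0,0,0,0],[-1,-0.03,0,0,0,0],[-1,-0.03,0,0,0,0]], hand=-0.15)

```text
time: 67.85
ee_pos: [427.8, -200.7, 220.9]
ee_rot: [0.722, 0.692, 0.0, 0.0]
ft_force: [0.7, 0.9, -0.3]
grip_width: 36.4
grasp_force: 0.0
```

Emit:
send_rows(targets=[[-0.78,-0.05,0.7,0,0,0],[-0.78,0,0.7,0,0,0],[0,0,0,0,0,0],[0,0,0,0,0,0]])

```text
time: 68.25
ee_pos: [423.6, -246.0, 178.6]
ee_rot: [0.722, 0.692, 0.0, -0.001]
ft_force: [0.8, 0.2, -0.5]
grip_width: 36.3
grasp_force: 0.0
```

```bash
python3 - <<'E'
from h import *
s=arm.observe();print(np.round(s["ee_pos"],1),yaw(),s["grip_width"],s["time"])
C=cam("wrist");im=grab_frame("wrist");cv2.imwrite("pics/w15.png",im[:,:,::-1])
print([(np.round(ray(C,r["at"],76)[0],1).tolist(),np.round(r["at"]).tolist(),round(r["confidence"],2)) for r in spotter.pinpoint("wrist","bin_grip")])
for r in spotter.regions_of("wrist","bin")[:1]:
    reg=r["region"]; ys,xs=np.nonzero(reg); print(xs.min(),xs.max(),ys.min(),ys.max())
    for row in range(60,250,20):
        c=np.nonzero(reg[row])[0]
        if len(c): print(row,c.min(),ray(C,[c.min(),row],88)[0].round(1))
d=np.load("w8.npz");P=ray((d["K"],d["T"]),[[218,15],[603,15]],80);print("bin front at w8",P.round(1),P.mean(0).round(1))
E
```

```text
[ 423.6 -246.   178.6] 87.50217044131095 36.280595943396136 68.25
[([422.1, -237.0], [318.0, 197.0], 0.69), ([455.1, -224.7], [367.0, 177.0], 0.24), ([514.9, -280.9], [452.0, 251.0], 0.24)]
310 639 25 335
60 369 [ 455.1 -154. ]
80 369 [ 455.  -164.8]
100 368 [ 454.4 -175.9]
120 314 [ 422.1 -185.9]
140 310 [ 419.1 -197.7]
160 310 [ 418.5 -209.9]
180 310 [ 417.8 -222.5]
200 311 [ 417.7 -235.6]
220 311 [ 417.  -249.2]
240 311 [ 416.3 -263.2]
bin front at w8 [[ 455.3 -341.7]
 [ 464.4 -138.4]] [ 459.8 -240. ]
```

The spotter and the bin's edges show it nudged about 4 mm off the bay's axis, within the play. I grip the bar at (423,-239).

```bash
python3 - <<'E'
from h import *
p,y=to(423,-239,82,87.5)
to(652,-253,82,87.5,p,y)
E
```

```text
turn az total 0.02 | shift units [ 0.22 -0.05  3.26]
turn az total -0.00 | shift units [-0.13  7.65 -0.  ]
```

Emit:
send_rows(targets=[[0.24,-0.03,0.2,0,0,0],[0,0,0.7,0,0,0],[0,0,0.7,0,0,0],[0,0,0.7,0,0,0],[0,0,0.6,0,0,0],[0,0,0.32,0,0,0],[0,0,0,0,0,0],[0,0,0,0,0,0]])

```text
time: 69.2
ee_pos: [423.2, -239.0, 83.1]
ee_rot: [0.722, 0.692, 0.0, 0.0]
ft_force: [-0.6, 0.3, 0.3]
grip_width: 36.2
grasp_force: 0.0
```

Emit:
send_rows(targets=[[0,0,0,0,0,0],[0,0,0,0,0,0],[0,0,0,0,0,0],[0,0,0,0,0,0],[0,0,0,0,0,0],[0,0,0,0,0,0],[0,0,0,0,0,0]], hand=-1, newtons=60)

```text
time: 69.9
ee_pos: [423.3, -239.6, 83.7]
ee_rot: [0.722, 0.692, 0.0, 0.001]
ft_force: [-1.3, 0.5, 6.2]
grip_width: 11.0
grasp_force: 59.9
```

```bash
python3 -c "
from h import *
to(652,-253,82,87.5)"
```

```text
turn az total 0.00 | shift units [-0.11  7.64  0.06]
```

Push in, in two stages.

Emit:
send_rows(targets=[[-0.02,0.2,0,0,0,0],[-0.03,0.4,0,0,0,0],[-0.03,0.4,0,0,0,0],[-0.03,0.4,0,0,0,0],[0,0.4,0,0,0,0],[0,0.4,0,0,0,0],[0,0.4,0,0,0,0],[0,0.4,0,0,0,0],[0,0.4,0,0,0,0],[0,0.4,0,0,0,0],[0,0,0,0,0,0]])

```text
time: 71.0
ee_pos: [534.4, -247.5, 83.7]
ee_rot: [0.723, 0.691, -0.002, -0.001]
ft_force: [-7.5, 0.2, 11.2]
grip_width: 11.1
grasp_force: 60.6
```

Emit:
send_rows(targets=[[0,0.2,0,0,0,0],[0,0.4,0,0,0,0],[0,0.4,0,0,0,0],[0,0.4,0,0,0,0],[0,0.4,0,0,0,0],[0,0.4,0,0,0,0],[0,0.4,0,0,0,0],[0,0.4,0,0,0,0],[0,0.4,0,0,0,0],[0,0.3,0,0,0,0],[0,0.14,0,0,0,0],[0,0,0,0,0,0],[0,0,0,0,0,0]])

```text
time: 72.3
ee_pos: [648.5, -252.7, 83.8]
ee_rot: [0.723, 0.691, -0.002, -0.002]
ft_force: [-9.9, 0.0, 10.1]
grip_width: 10.9
grasp_force: 60.5
```

```bash
python3 -c "
from h import *
s=arm.observe();print(s['ee_pos'],s['ft_force'],s['grip_width'],yaw())
to(652,-253,82,87.5)"
```

```text
[ 648.51230528 -252.70631948   83.76765656] [-9.93630783  0.01962115 10.11294376] 10.898680536439048 87.44440795910737
turn az total -0.01 | shift units [-0.    0.12  0.06]
```

Emit:
send_rows(targets=[[0,0.15,0,0,0,0],[0,0.12,0,0,0,0],[0,0,0,0,0,0],[0,0,0,0,0,0]])

```text
time: 72.7
ee_pos: [656.2, -253.0, 83.8]
ee_rot: [0.723, 0.691, -0.002, -0.002]
ft_force: [-10.7, 1.2, 10.8]
grip_width: 11.1
grasp_force: 60.6
```

Emit:
send_rows(targets=[[0,0,0,0,0,0],[0,0,0,0,0,0],[0,0,0,0,0,0],[0,0,0,0,0,0],[0,0,0,0,0,0],[0,0,-0.4,0,0,0],[0,0,-0.8,0,0,0],[0,0,-1,0,0,0],[0,0,-1,0,0,0],[0,0,-1,0,0,0],[0,0,-1,0,0,0],[0,-0.8,-0.8,0,0,0],[0,-1,0,0,0,0],[0,-1,0,0,0,0],[0,-1,0,0,0,0],[0,-1,0,0,0,0],[0,-1,0,0,0,0],[0,0,0,0,0,0],[0,0,0,0,0,0]], hand=-0.15)

```text
time: 74.6
ee_pos: [485.9, -245.5, 263.9]
ee_rot: [0.722, 0.691, 0.0, 0.001]
ft_force: [0.8, -0.5, 0.5]
grip_width: 36.1
grasp_force: 0.0
```

```bash
python3 - <<'E'
from h import *
s=arm.observe();print(np.round(s["ee_pos"],1),s["time"])
sc=grab_frame("scene")[:,:,::-1]; C=cam("wrist"); w=grab_frame("wrist")[:,:,::-1]
print([(np.round(ray(C,r["at"],76)[0],1).tolist(),round(r["confidence"],2)) for r in spotter.pinpoint("wrist","bin_grip")])
a=cv2.resize(sc[225:300,170:300],(520,300),interpolation=2)
b=cv2.resize(sc[95:300,300:545],(280,234),interpolation=2); b=cv2.copyMakeBorder(b,0,66,0,0,cv2.BORDER_CONSTANT)
w=cv2.resize(w,(480,300)); w=cv2.copyMakeBorder(w,0,0,0,320,cv2.BORDER_CONSTANT)
cv2.imwrite("pics/f.png",np.vstack([np.hstack([a,b]),w]))
E
```

```text
[ 485.9 -245.5  263.9] 74.6
[([655.4, -252.9], 0.6)]
```

View pics/f.png

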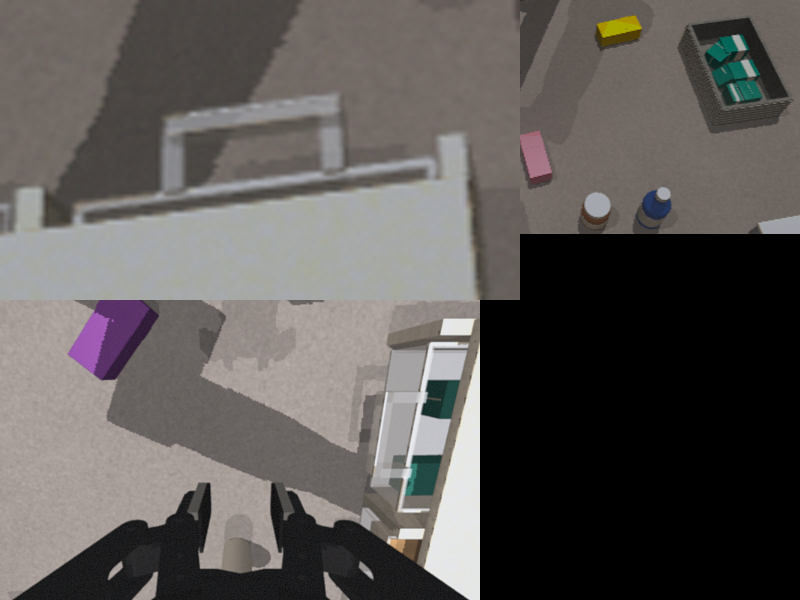

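The final view shows the bin about 6 mm past flush with both sound cartons flat inside. All three damaged cartons are in the basket, and the jar, bottle and spray can are still standing.

```bash
python3 -c "
from plant import arm
print(arm.finish_job())"
```

```text
the job is handed in; nothing more can be done
None
```

I handed the job in at about 75 s: both sound cartons lie in the bin, which is back under the shelf, and the bent, crushed and short ones are in the basket; the one doubt is a 77 N force reading while I lowered the second sound carton, which nudged the bin a few millimetres and may break the 40 N limit if the gripper's body took it.

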